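Book in the ball clocks at the watchmaker's bench

ROBOT

A 6-joint arm with a two-finger parallel gripper is mounted at the origin on the work surface. World frame = base frame: x ahead of the robot, y to its left, z up, the work surface at z = 0. Lengths are in m, angles in degrees, forces in N, time in s.
With the tool pointing down it reaches from about 0.4 to 0.825 m from the base axis. Payload 7 kg.
Tool frame: the origin (TCP) lies between the finger pads, 19 mm behind the fingertips; this is the grasp point; z points along the fingers, y is the line along which they close (so a half turn about z gives the same grasp; the last joint's range is limited). The gripper opens to 88 mm and grips with 3 to 60 N. Pads are 19 mm wide; open, the fingers measure 130 mm over their backs; the gripper's body (78 mm by 193 mm) begins 47 mm behind the grasp point.
Start: joints at [91.163, 20.546, 0.682, 0, -70.136, -16.507], TCP at [0.179, 0.651, 0.245] pointing down, gripper open.
Joint ranges: [-176.03, 176.03], [-82.01, 121.73], [-58.28, 71.71], [-173.87, 95.51], [-174.79, -0.11], [-173.66, 173.66]. Speed limits (degrees/s): [136.94, 136.94, 172.46, 180, 180, 180].

INTERFACE

Orientations are given as [roll, pitch, yaw] about the fixed x, y, z axes, in that order (R = Rz(yaw) Ry(pitch) Rx(roll)).
In Python, from plant import ctrl gives the robot as it stands. The module is installed in compiled form; this text tells all that it offers.
- The arm moves only by the shell command python3 -m creep 'ROWS'. ROWS is JSON, a list of rows, each an object with "grip": the closure, from 0 (fully open) to 1 (shut); "delta_pos": the shift along the tool's x, y, z scaled (see below), a list of three; "rotation": the turn, a rotation vector about the tool's x, y, z scaled (see below), a list of three. A call has 1 to 5 rows; each row is the pose to reach, as a shift and turn from the pose commanded when the call began, along the tool's axes at that moment; what a row does not reach only later rows make up. The controller multiplies each number of a shift by 10 cm and each number of a turn by pi/2 rad. A row lasts 1/10 s, in which the tool goes at most 50 mm and 8.59 degrees, less where a joint would pass 70% of its speed; a pose out of reach is approached as far as the arm can. A call with a number of a shift or a turn outside -1 to 1 is refused whole. A call with a gripper value outside its range is refused whole. The fingers move at their own pace and stop on an object; the grip force is fixed at half the most. Time passes only in rows, so rows that repeat a pose let the fingers close. It gives the time, the measured TCP pose, the force, the opening and the grip force at its end, in the units of the state.
- ctrl.get_obs(): the state, without advancing time (a new reading comes with each control period).
- ctrl.snapshot(name): name is "scene" or "top"; returns a dict with "color" (400x640x3 uint8, red, green, blue), "intrinsics" (3x3 intrinsics, pixels), "distortion" ([k1, k2, p1, p2, k3] as OpenCV has them; the pictures are not rectified), "R" (3x3) and "t" (3): a world point X has camera coordinates R X + t. Camera axes: x right, y down, z forward; pixel columns grow to the right and rows downward; lengths in m; the calibration is good to about 2 mm. A picture is of the moment at which its call begins. There is no depth.
- ctrl.close_job(): hands the job in; it is judged then, once.
The state is a dict: "clock": time; "joint_pos": joint angles; "qvel": joint speeds; "tau": joint torques, N m; "tool_pos": TCP position; "orientation": TCP orientation; "force": force on the tool from outside, world axes, zero at the start; "moment": the same for the moment, N m; "opening": finger opening in m; "gripper_force": force on a finger pad.
Only numpy, scipy, OpenCV 4.12 (cv2) and the standard library are available. Lean on these libraries where they do the work, as an engineer would, in place of code of your own. Each camera call takes 0.05 s, during which the arm holds its last target. There are 200 camera calls.

TASK

Book in the ball clocks standing in a row on the watchmaker's bench: with the hand scanner, scan the ticket of each clock in turn from the robot's left to its right while the clocks stand on the bench, aiming the window squarely at the middle of the ticket from about 10 cm and holding it steady there for two seconds each. Stand the scanner back upright in the middle of its charging pad before you move any clock, then lower every clock gently, upright, to the floor of a well of its own in the deep wooden case. Knock none of the other things on the bench out of place.

Things in the scene. Friction and masses are not known exactly. Their poses are not given: they have to be found in the camera images.
- clock1: ball clock, far left of the row (+y is the robot's left); may be absent. Metal ball 76 mm across on a heavy 62 mm foot; upright brass crown on top, 24 mm in diameter, 76 to 108 mm above the underside (grip there, TCP 101 mm up). 0.18-0.35 kg. Origin: centre of the underside, z up; the +x side carries the white square ticket, the -x side a round black dial.
- clock1_ticket (a point): centre of the 24 mm square white bar-code ticket on clock1: on the upper slope of the ball, 25 mm out along the clock's +x and 71 mm above its underside. z axis: out of the ticket, leaning 40 degrees from vertical towards the clock's +x.
- clock2: ball clock, centre left of the row (+y is the robot's left); may be absent. Metal ball 76 mm across on a heavy 62 mm foot; upright brass crown on top, 24 mm in diameter, 76 to 108 mm above the underside (grip there, TCP 101 mm up). 0.18-0.35 kg. Origin: centre of the underside, z up; the +x side carries the white square ticket, the -x side a round black dial.
- clock2_ticket (a point): centre of the 24 mm square white bar-code ticket on clock2: on the upper slope of the ball, 25 mm out along the clock's +x and 71 mm above its underside. z axis: out of the ticket, leaning 40 degrees from vertical towards the clock's +x.
- clock3: ball clock, centre right of the row (+y is the robot's left); may be absent. Metal ball 76 mm across on a heavy 62 mm foot; upright brass crown on top, 24 mm in diameter, 76 to 108 mm above the underside (grip there, TCP 101 mm up). 0.18-0.35 kg. Origin: centre of the underside, z up; the +x side carries the white square ticket, the -x side a round black dial.
- clock3_ticket (a point): centre of the 24 mm square white bar-code ticket on clock3: on the upper slope of the ball, 25 mm out along the clock's +x and 71 mm above its underside. z axis: out of the ticket, leaning 40 degrees from vertical towards the clock's +x.
- clock4: ball clock, far right of the row (+y is the robot's left); may be absent. Metal ball 76 mm across on a heavy 62 mm foot; upright brass crown on top, 24 mm in diameter, 76 to 108 mm above the underside (grip there, TCP 101 mm up). 0.18-0.35 kg. Origin: centre of the underside, z up; the +x side carries the white square ticket, the -x side a round black dial.
- clock4_ticket (a point): centre of the 24 mm square white bar-code ticket on clock4: on the upper slope of the ball, 25 mm out along the clock's +x and 71 mm above its underside. z axis: out of the ticket, leaning 40 degrees from vertical towards the clock's +x.
- scanner: hand scanner standing on its foot (60 x 56 mm) on the pad, 135 mm tall, 0.2 kg. Grip the black upright handle: 30 mm along x, 26 mm along y, 70 to 135 mm up (TCP 110 mm up, closing along its y). Origin on the underside (foot from x = -34 to +26 mm), z up; the nose points to +x and slants 50 degrees down.
- scanner_window (a point): centre of the scanner's window at the nose tip, 38 mm ahead (+x) of and 33 mm above the scanner's origin. z axis: the beam, leaving the window forward (+x of the scanner) and 50 degrees below the horizontal. It reads a ticket 50 to 150 mm away along the beam.
- pad: fixed round black charging pad, 110 mm across, 8 mm thick, lying on the bench. Origin: centre of its underside.
- case: fixed deep wooden case 240 x 240 mm, 85 mm high, open on top, with four square wells (2 x 2), each 108 mm wide and 77 mm deep, floor 8 mm thick, walls 8 mm. Origin: centre of the underside; well centres at x = +-58, y = +-58 mm in its frame.
- loupe: bystander: black eyepiece loupe, 38 mm across, 30 mm tall, origin underside
- tin: bystander: flat steel tin, 60 mm across, 22 mm tall, origin underside
- tape: bystander: flat white ring of tape, 76 mm across, 18 mm tall, origin underside
- driver: bystander: screwdriver 140 mm long lying along its x axis, origin under its middle
- oil: bystander: small oil bottle, 36 mm across, 70 mm tall, origin underside
- strapbox: bystander: cardboard box 60 x 110 x 28 mm, origin underside

How it is judged:
By the outcome, as a careful person would: the job done as asked, in the order asked, and still so for the second after the job is handed in, with the robot touching nothing.
Of clock1, clock2, clock3, clock4 only 3 to 4 are there at a start; the rules pass over those that are not, and their reading is None.
At some moment in a run one of clock1, clock2, clock3, clock4 may be knocked a few centimetres aside while the robot is not near it.
It also fails if it takes over 210 s, if anything falls off the work surface, if the arm or the gripper's body presses on something with over 40 N, if the wrist force passes 120 N, or if a joint passes its speed limit or range.

## Working session

There is one attempt and no reset: what is moved stays moved. The work goes in short steps, Python scripts to look and compute and a shell command to move; the robot and the scene stay as the last step left them, time stands still between calls to the robot, and variables do not carry over. Pictures are saved under pics/ and viewed, at most 14 in all, crops included, and the job is handed in when it is done.

```bash
mkdir -p pics; python3 - <<'E'
from plant import ctrl
import cv2,json
print(ctrl.get_obs())
for n in("scene","top"):
    s=ctrl.snapshot(n); cv2.imwrite(f"pics/{n}0.png",cv2.resize(s["color"][:,:,::-1],(800,500),interpolation=cv2.INTER_CUBIC)); cv2.imwrite(f"raw_{n}0.png",s["color"][:,:,::-1])
    print(n,s["intrinsics"],s["distortion"],s["R"],s["t"])
E
```

```text
{'clock': 0.0, 'joint_pos': array([ 9.11629709e+01,  2.05903342e+01,  6.33003889e-01, -2.01710298e-02,
       -7.01369491e+01, -1.65061126e+01]), 'qvel': array([-0.111004  ,  0.05833839, -0.08119391,  0.04731426, -0.01761251,
       -0.20008823]), 'tau': array([ 1.12222126e-03, -5.82722318e+01,  2.93054867e+01,  6.99725077e+00,
        6.98208998e-03, -1.50906371e-04]), 'tool_pos': array([0.17851558, 0.65047542, 0.24442909]), 'orientation': array([ 1.79904218e+02, -8.60840415e-03, -1.53500037e+01]), 'force': array([ 0.52339762,  0.56800186, -0.64795915]), 'moment': array([0.01673142, 0.06606702, 0.02139955]), 'gripper_force': 0.0, 'opening': 0.08751915924066575}
scene [[461.21199392   0.         324.53114592]
 [  0.         461.21199392 207.87601563]
 [  0.           0.           1.        ]] [-0.01956782  0.          0.          0.          0.        ] [[ 0.69171279  0.72215477  0.00508923]
 [ 0.59965157 -0.5704181  -0.5612853 ]
 [-0.40243186  0.39129999 -0.82760674]] [-0.42234956 -0.28184455  1.26746302]
top [[387.75890991   0.         322.27023254]
 [  0.         387.75890991 197.47323901]
 [  0.           0.           1.        ]] [-0.08869984  0.          0.          0.          0.        ] [[ 0.06090966 -0.99814262  0.00114645]
 [-0.9709538  -0.0595167  -0.23174658]
 [ 0.23138437  0.01300245 -0.97277552]] [0.02288766 0.59483981 0.90562426]
```

View pics/scene0.png

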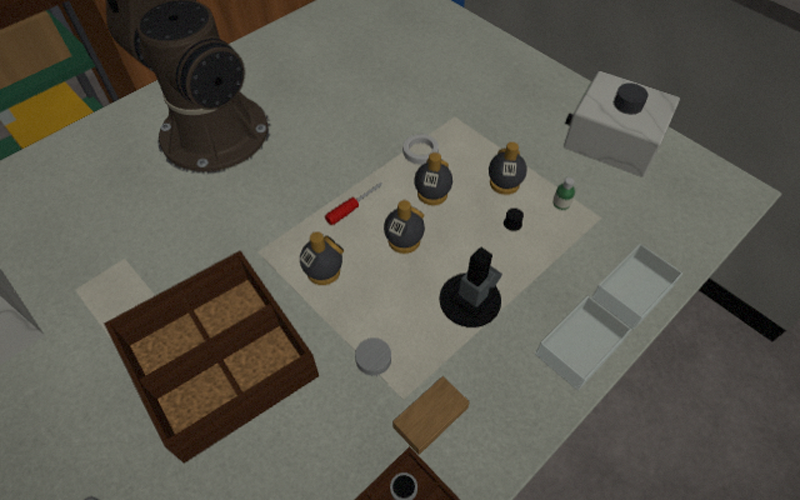

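View pics/top0.png

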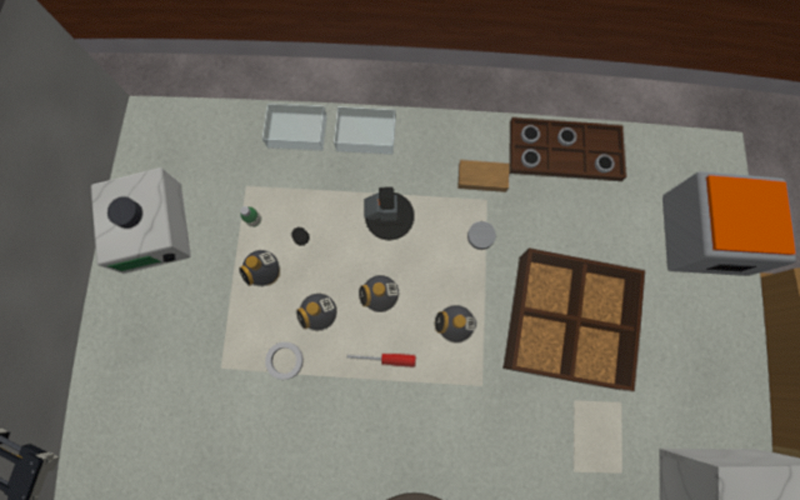

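```bash
python3 - <<'E'
import cv2
for n,(x,y,w,h) in dict(top=(180,140,220,165),scene=(230,100,240,180)).items():
    im=cv2.imread(f"raw_{n}0.png")[y:y+h,x:x+w]
    k=3.6 if n=="top" else 3.3
    im=cv2.resize(im,None,fx=k,fy=k,interpolation=cv2.INTER_CUBIC); im=cv2.convertScaleAbs(im,alpha=1.6)
    cv2.imwrite(f"pics/{n}0c.png",im)
E
```

```text
(no output)
```

View pics/top0c.png

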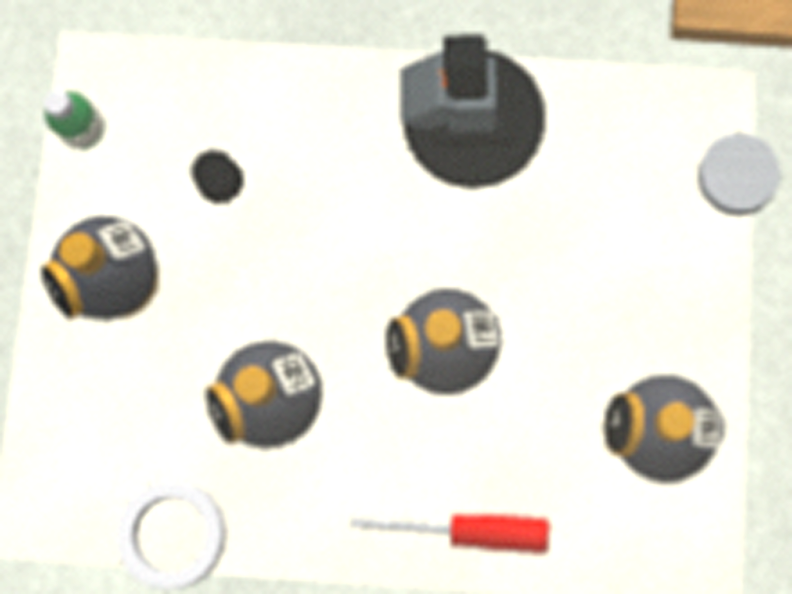

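View pics/scene0c.png

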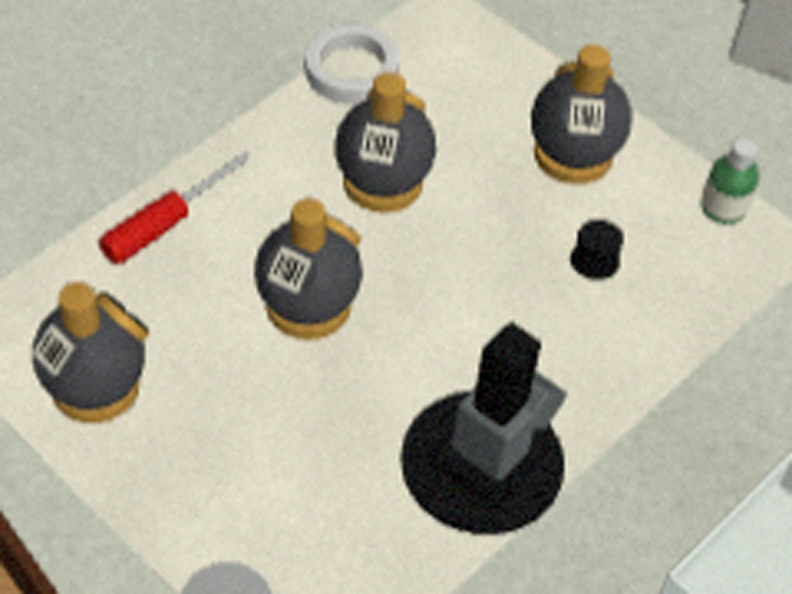

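```bash
cat > h.py <<'E'
import numpy as np,cv2
from scipy.optimize import least_squares
from scipy.spatial.transform import Rotation as Ro
from plant import ctrl
A=np.array
CAM=dict(scene=(A([[461.21199392,0,324.53114592],[0,461.21199392,207.87601563],[0,0,1]]),A([-0.01956782,0,0,0,0]),A([[0.69171279,0.72215477,0.00508923],[0.59965157,-0.5704181,-0.5612853],[-0.40243186,0.39129999,-0.82760674]]),A([-0.42234956,-0.28184455,1.26746302])),
top=(A([[387.75890991,0,322.27023254],[0,387.75890991,197.47323901],[0,0,1]]),A([-0.08869984,0,0,0,0]),A([[0.06090966,-0.99814262,0.00114645],[-0.9709538,-0.0595167,-0.23174658],[0.23138437,0.01300245,-0.97277552]]),A([0.02288766,0.59483981,0.90562426])))
def proj(n,P):
    K,d,R,t=CAM[n]; return cv2.projectPoints(np.atleast_2d(P).astype(float),cv2.Rodrigues(R)[0],t,K,d)[0][:,0]
def world(x,y,yaw,L,z=0):
    return A(L,float)@Ro.from_euler('z',yaw).as_matrix().T+[x,y,z]
def fit(obs,x0,z=0):
    # obs: list of (cam, local point, pixel)
    f=lambda p:np.concatenate([proj(n,world(*p,[l],z))[0]-u for n,l,u in obs])
    r=least_squares(f,x0); return r.x,np.sqrt(np.mean(r.fun**2)),r.fun.reshape(-1,2)
def tc(n,x,y): return A([180+x/3.6,140+y/3.6]) if n=="top" else A([230+x/3.3,100+y/3.3])
CL=[[0,0,.042],[.025,0,.071],[0,0,.108]]
def snap(n,name):
    s=ctrl.snapshot(n); cv2.imwrite(f"raw_{name}.png",s["color"][:,:,::-1]); return s["color"][:,:,::-1]
E
cat > m1.py <<'E'
from h import *
px=dict(top=[[(106,268),(122,240),(78,250)],[(267,394),(293,374),(252,384)],[(447,341),(482,329),(443,328)],[(667,428),(708,427),(677,420)]],
scene=[[(582,121),(587,116),(594,53)],[(385,147),(379,144),(390,82)],[(309,272),(290,269),(309,208)],[(89,358),(53,350),(78,292)]])
for i in range(4):
    o=[(n,l,tc(n,*p)) for n in px for l,p in zip(CL,px[n][i])]
    p,r,_=fit(o,[.5,.1,-1.]); print("clock",i+1,p.round(4),np.degrees(p[2]).round(1),r.round(2))
o=[("top",(0,0,.008),tc("top",473,117)),("scene",(0,0,.008),tc("scene",483,460))]
pad,r,_=fit(o,[.7,0,0]);print("pad",pad[:2],r)
S=.12
c=[(S,S,.085),(S,-S,.085),(-S,-S,.085),(-S,S,.085)]
o=[("top",l,A(u)*.8) for l,u in zip(c,[(527,250),(644,270),(634,389),(505,368)])]+[("scene",l,A(u)*.8) for l,u in zip(c,[(317,372),(184,461),(107,323),(241,253)])]
p,r,e=fit(o,[.5,-.3,0]);print("case",p,np.degrees(p[2]),r,e.round(1).tolist())
# scanner crops
b=[]
for n,(x,y,w,h) in dict(top=(280,140,70,60),scene=(345,190,70,80)).items():
    im=cv2.imread(f"raw_{n}0.png")[y:y+h,x:x+w]; k=5.6
    im=np.clip((im/255.)**.45*255,0,255).astype(np.uint8); b.append(cv2.resize(im,(392,int(h*k)),interpolation=cv2.INTER_CUBIC))
H=max(i.shape[0] for i in b); cv2.imwrite("pics/scan0.png",np.hstack([cv2.copyMakeBorder(i,0,H-i.shape[0],0,0,0) for i in b]))
E
python3 m1.py
```

```text
clock 1 [ 0.5382  0.3488 -0.8575] -49.1 0.79
clock 2 [ 0.4559  0.2221 -1.0357] -59.3 0.66
clock 3 [ 0.5011  0.0995 -1.3164] -75.4 0.68
clock 4 [ 0.4501 -0.0571 -1.5977] -91.5 0.82
pad [0.6786163  0.09279203] 0.8776837863771544
case [ 0.48141861 -0.29373774 -0.12619892] -7.2306653643153425 5.487898139273065 [[0.7, -7.0], [0.2, -5.7], [-0.0, -4.0], [5.1, -4.7], [0.8, -11.9], [-11.0, -7.6], [0.4, 3.2], [2.4, -0.2]]
```

View pics/scan0.png

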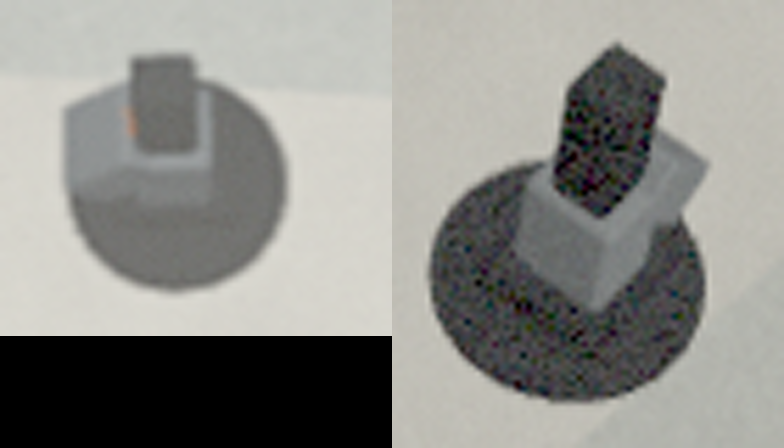

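```bash
cat > m2.py <<'E'
from h import *
a,b=.015,.013
T=[((a,-b,.135),(131,57)),((-a,-b,.135),(193,53)),((-a,b,.07),(197,150)),((a,b,.07),(137,155))]
S=[((a,b,.135),(617,42)),((a,-b,.135),(667,80)),((-a,b,.135),(570,90)),((-a,-b,.07),(603,217)),((-a,b,.07),(553,183)),((a,-b,.07),(645,180))]
o=[("top",l,A([280+u/5.6,140+v/5.6])) for l,(u,v) in T]+[("scene",l,A([345+(u-392)/5.6,190+v/5.6])) for l,(u,v) in S]
p,r,e=fit(o,[.68,.09,1.5],.008);print("scanner",p,np.degrees(p[2]),r,e.round(1).tolist())
bb=[]
for n,(x,y,w,h) in dict(top=(395,190,130,130),scene=(75,190,190,190)).items():
    im=cv2.imread(f"raw_{n}0.png")[y:y+h,x:x+w]
    im=np.clip((im/255.)**.6*255,0,255).astype(np.uint8); bb.append(cv2.resize(im,(400,400),interpolation=cv2.INTER_CUBIC))
cv2.imwrite("pics/case0.png",np.hstack(bb))
E
python3 m2.py
```

```text
scanner [0.6825348  0.09598214 1.65076617] 94.58193455261086 1.1697665235517654 [[-0.5, -2.4], [1.0, -1.9], [0.8, -0.5], [-0.3, -1.2], [-0.7, -1.6], [0.8, -1.3], [-1.5, -1.0], [-0.6, 1.0], [-1.5, 0.0], [0.7, -1.5]]
```

View pics/case0.png

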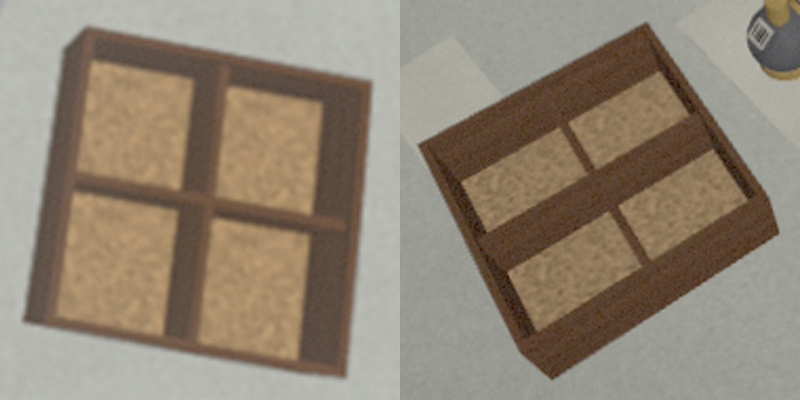

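```bash
cat > m3.py <<'E'
from h import *
S=.12
T=[((S,S,.085),(92,28)),((S,-S,.085),(371,82)),((-S,-S,.085),(346,376)),((-S,S,.085),(48,321))]
C=[((S,S,.085),(768,198)),((S,-S,.085),(525,343)),((-S,-S,.085),(418,145)),((-S,S,.085),(648,24)),((S,S,0),(778,235)),((S,-S,0),(551,378))]
o=[("top",l,A([395+u*130/400,190+v*130/400])) for l,(u,v) in T]+[("scene",l,A([75+(u-400)*190/400,190+v*190/400])) for l,(u,v) in C]
p,r,e=fit(o,[.5,-.3,0]);print("case",p,np.degrees(p[2]),r,e.round(1).tolist())
print(world(*p,[(.058,.058,0),(.058,-.058,0),(-.058,-.058,0),(-.058,.058,0)]))
E
python3 m3.py
```

```text
case [ 0.46980466 -0.29477736 -0.13407036] -7.681665779574377 1.5070151418694813 [[-1.8, -1.9], [0.8, -1.4], [-0.1, 0.3], [-1.5, -0.1], [0.2, -1.4], [-2.9, 3.7], [-0.5, -1.4], [-0.6, -2.1], [0.8, -1.4], [0.1, 0.3]]
[[ 0.53503698 -0.24505065  0.        ]
 [ 0.51953137 -0.36000967  0.        ]
 [ 0.40457235 -0.34450406  0.        ]
 [ 0.42007796 -0.22954504  0.        ]]
```

```bash
cat > go.py <<'E'
import sys
from h import *
x,y,z,yaw=map(float,sys.argv[1:5]); o=ctrl.get_obs()
p=o["tool_pos"]; R=Ro.from_euler('xyz',o["orientation"],degrees=True)
T=Ro.from_euler('xyz',[180,0,yaw],degrees=True)
print("t",round(float(o["clock"]),2),"at",p.round(4),o["orientation"].round(2),"open",round(o["opening"],4),"gf",round(o["gripper_force"],1),"F",o["force"].round(1))
print("shift now-axes",(R.inv().apply(A([x,y,z])-p)*10).round(3),"turn",((R.inv()*T).as_rotvec()/(np.pi/2)).round(3),"shift target-axes",(T.inv().apply(A([x,y,z])-p)*10).round(3))
E
python3 -m creep '[{"grip":0,"delta_pos":[0,0,0],"rotation":[0,0,0.08]},{"grip":0,"delta_pos":[0,0,0],"rotation":[0,0,0.16]},{"grip":0,"delta_pos":[0,0,0],"rotation":[0,0,0.24]},{"grip":0,"delta_pos":[0,0,0],"rotation":[0,0,0.32]},{"grip":0,"delta_pos":[0,0,0],"rotation":[0,0,0.39]}]'
python3 -m creep '[{"grip":0,"delta_pos":[0,0,0],"rotation":[0,0,0.08]},{"grip":0,"delta_pos":[0,0,0],"rotation":[0,0,0.16]},{"grip":0,"delta_pos":[0,0,0],"rotation":[0,0,0.24]},{"grip":0,"delta_pos":[0,0,0],"rotation":[0,0,0.32]},{"grip":0,"delta_pos":[0,0,0],"rotation":[0,0,0.39]}]'
python3 go.py .6825 .096 .245 -85.4
```

```text
clock: 0.6
tool_pos: [0.1786, 0.6507, 0.2448]
orientation: [180.0, -0.0, -50.7]
force: [-1.0, 0.2, 0.0]
opening: 0.0875
gripper_force: 0.0
clock: 1.1
tool_pos: [0.1785, 0.6507, 0.2448]
orientation: [180.0, -0.1, -85.8]
force: [0.6, -0.5, -0.3]
opening: 0.0878
gripper_force: 0.0
t 1.1 at [0.1785 0.6507 0.2448] [ 1.7998e+02 -6.0000e-02 -8.5840e+01] open 0.0878 gf 0.0 F [ 0.6 -0.5 -0.3]
shift now-axes [ 5.898e+00 -4.624e+00  2.000e-03] turn [ 0.    -0.001 -0.005] shift target-axes [ 5.933e+00 -4.579e+00 -2.000e-03]
```

```bash

python3 -m creep '[{"grip":0,"delta_pos":[0.2,-0.15,0],"rotation":[0,0,0]},{"grip":0,"delta_pos":[0.4,-0.31,0],"rotation":[0,0,0]},{"grip":0,"delta_pos":[0.6,-0.46,0],"rotation":[0,0,0]},{"grip":0,"delta_pos":[0.8,-0.62,0],"rotation":[0,0,0]},{"grip":0,"delta_pos":[0.99,-0.77,0],"rotation":[0,0,0]}]' >/dev/null
python3 -m creep '[{"grip":0,"delta_pos":[0.2,-0.15,0],"rotation":[0,0,0]},{"grip":0,"delta_pos":[0.4,-0.31,0],"rotation":[0,0,0]},{"grip":0,"delta_pos":[0.6,-0.46,0],"rotation":[0,0,0]},{"grip":0,"delta_pos":[0.8,-0.62,0],"rotation":[0,0,0]},{"grip":0,"delta_pos":[0.99,-0.77,0],"rotation":[0,0,0]}]' >/dev/null
python3 -m creep '[{"grip":0,"delta_pos":[0.2,-0.15,0],"rotation":[0,0,0]},{"grip":0,"delta_pos":[0.4,-0.31,0],"rotation":[0,0,0]},{"grip":0,"delta_pos":[0.6,-0.46,0],"rotation":[0,0,0]},{"grip":0,"delta_pos":[0.8,-0.62,0],"rotation":[0,0,0]},{"grip":0,"delta_pos":[0.99,-0.77,0],"rotation":[0,0,0]}]' >/dev/null
python3 -m creep '[{"grip":0,"delta_pos":[0.2,-0.15,0],"rotation":[0,0,0]},{"grip":0,"delta_pos":[0.4,-0.31,0],"rotation":[0,0,0]},{"grip":0,"delta_pos":[0.6,-0.46,0],"rotation":[0,0,0]},{"grip":0,"delta_pos":[0.8,-0.62,0],"rotation":[0,0,0]},{"grip":0,"delta_pos":[0.99,-0.77,0],"rotation":[0,0,0]}]' >/dev/null
python3 -m creep '[{"grip":0,"delta_pos":[0.2,-0.15,0],"rotation":[0,0,0]},{"grip":0,"delta_pos":[0.4,-0.31,0],"rotation":[0,0,0]},{"grip":0,"delta_pos":[0.6,-0.46,0],"rotation":[0,0,0]},{"grip":0,"delta_pos":[0.8,-0.62,0],"rotation":[0,0,0]},{"grip":0,"delta_pos":[0.99,-0.77,0],"rotation":[0,0,0]}]' >/dev/null
python3 -m creep '[{"grip":0,"delta_pos":[0.2,-0.15,0],"rotation":[0,0,0]},{"grip":0,"delta_pos":[0.4,-0.31,0],"rotation":[0,0,0]},{"grip":0,"delta_pos":[0.6,-0.46,0],"rotation":[0,0,0]},{"grip":0,"delta_pos":[0.8,-0.62,0],"rotation":[0,0,0]},{"grip":0,"delta_pos":[0.97,-0.76,0],"rotation":[0,0,0]}]'
python3 go.py .6825 .096 .245 -85.4
python3 - <<'E'
from h import *
b=[]
for n,(x,y,w,h) in dict(top=(280,120,80,80),scene=(345,170,100,100)).items():
    im=snap(n,n+"1")[y:y+h,x:x+w]
    im=np.clip((im/255.)**.5*255,0,255).astype(np.uint8); b.append(cv2.resize(im,(400,400),interpolation=cv2.INTER_CUBIC))
cv2.imwrite("pics/s1.png",np.hstack(b))
E
```

```text
clock: 4.1
tool_pos: [0.6845, 0.094, 0.2455]
orientation: [-180.0, -0.0, -85.6]
force: [-0.8, -0.0, 0.3]
opening: 0.0875
gripper_force: 0.0
t 4.1 at [0.6845 0.094  0.2455] [-180.     -0.    -85.59] open 0.0875 gf 0.0 F [-0.8 -0.   0.3]
shift now-axes [-0.022  0.019  0.005] turn [-0.    -0.    -0.002] shift target-axes [-0.022  0.019  0.005]
```

View pics/s1.png

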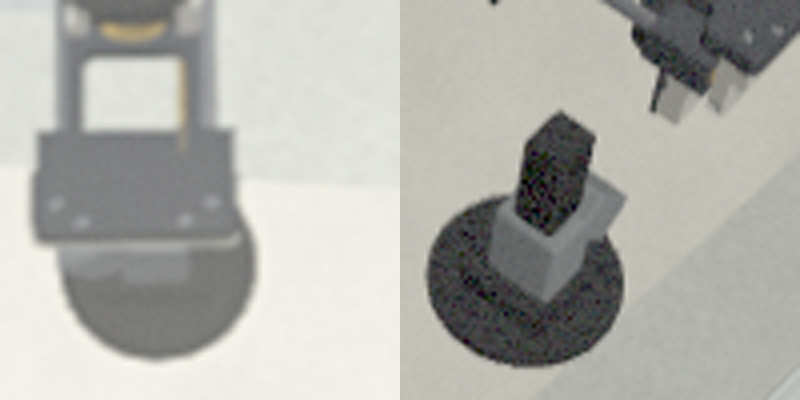

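```bash
python3 - <<'E'
from h import *
q=proj("scene",[[.728,.094,.2265],[.641,.094,.2265],[.6845,.094,.2455]]); print((q-[345,170])*4+[400,0])
E
```

```text
[[654.37126612  93.21046924]
 [511.53735536 -16.45215299]
 [586.7086139   11.25345018]]
```

```bash

python3 -m creep '[{"grip":0,"delta_pos":[-0.02,0.02,0.2],"rotation":[0,0,0]},{"grip":0,"delta_pos":[-0.02,0.02,0.4],"rotation":[0,0,0]},{"grip":0,"delta_pos":[-0.02,0.02,0.6],"rotation":[0,0,0]},{"grip":0,"delta_pos":[-0.02,0.02,0.8],"rotation":[0,0,0]},{"grip":0,"delta_pos":[-0.02,0.02,1.0],"rotation":[0,0,0]}]'
python3 -m creep '[{"grip":0,"delta_pos":[0,0,0.1],"rotation":[0,0,0]},{"grip":0,"delta_pos":[0,0,0.2],"rotation":[0,0,0]},{"grip":0,"delta_pos":[0,0,0.27],"rotation":[0,0,0]},{"grip":0,"delta_pos":[0,0,0.27],"rotation":[0,0,0]}]'
python3 -m creep '[{"grip":0.35,"delta_pos":[0,0,0],"rotation":[0,0,0]},{"grip":0.5,"delta_pos":[0,0,0],"rotation":[0,0,0]},{"grip":0.6,"delta_pos":[0,0,0],"rotation":[0,0,0]},{"grip":0.7,"delta_pos":[0,0,0],"rotation":[0,0,0]},{"grip":0.8,"delta_pos":[0,0,0],"rotation":[0,0,0]}]'
python3 -m creep '[{"grip":1,"delta_pos":[0,0,0],"rotation":[0,0,0]},{"grip":1,"delta_pos":[0,0,0],"rotation":[0,0,0]},{"grip":1,"delta_pos":[0,0,0],"rotation":[0,0,0]},{"grip":1,"delta_pos":[0,0,0],"rotation":[0,0,0]},{"grip":1,"delta_pos":[0,0,0],"rotation":[0,0,0]}]'
```

```text
clock: 4.7
tool_pos: [0.6814, 0.0977, 0.145]
orientation: [-180.0, 0.0, -85.6]
force: [0.3, -1.2, -0.1]
opening: 0.0878
gripper_force: 0.0
clock: 5.1
tool_pos: [0.6817, 0.0982, 0.1178]
orientation: [179.9, -0.0, -85.5]
force: [0.2, 0.1, 0.4]
opening: 0.0875
gripper_force: 0.0
clock: 5.6
tool_pos: [0.6822, 0.0984, 0.1186]
orientation: [-180.0, 0.0, -85.5]
force: [0.5, -0.6, -0.2]
opening: 0.0531
gripper_force: 0.0
clock: 6.1
tool_pos: [0.682, 0.0983, 0.1183]
orientation: [180.0, -0.0, -85.5]
force: [-0.2, -0.4, 0.1]
opening: 0.0261
gripper_force: 30.0
```

```bash

python3 -m creep '[{"grip":1,"delta_pos":[0,0,-0.1],"rotation":[0,0,0]},{"grip":1,"delta_pos":[0,0,-0.3],"rotation":[0,0,0]},{"grip":1,"delta_pos":[0,0,-0.5],"rotation":[0,0,0]},{"grip":1,"delta_pos":[0,0,-0.75],"rotation":[0,0,0]},{"grip":1,"delta_pos":[0,0,-1.0],"rotation":[0,0,0]}]'
python3 -m creep '[{"grip":1,"delta_pos":[0,0,-0.1],"rotation":[0,0,-0.08]},{"grip":1,"delta_pos":[0,0,-0.2],"rotation":[0,0,-0.16]},{"grip":1,"delta_pos":[0,0,-0.3],"rotation":[0,0,-0.24]},{"grip":1,"delta_pos":[0,0,-0.36],"rotation":[0,0,-0.32]},{"grip":1,"delta_pos":[0,0,-0.36],"rotation":[0,0,-0.4]}]'
python3 -m creep '[{"grip":1,"delta_pos":[0,0,0],"rotation":[0,0,0]},{"grip":1,"delta_pos":[0,0,0],"rotation":[0,0,0]}]' >/dev/null
python3 go.py .6215 .2526 .255 -49.1
cat > chk.py <<'E'
from h import *
import sys
tag=sys.argv[1]
# image change near each clock since start, mean abs diff (2 cams)
P=[[.5382,.3488],[.4559,.2221],[.5011,.0995],[.4501,-.0571]]
for n in("top","scene"):
    a=snap(n,n+tag).astype(int); b=cv2.imread(f"raw_{n}0.png").astype(int)
    print(n,[round(float(np.abs(a-b)[int(v)-11:int(v)+12,int(u)-11:int(u)+12].mean()),1) for u,v in [proj(n,[[*p,.05]])[0] for p in P]])
E
python3 chk.py 2
```

```text
clock: 6.6
tool_pos: [0.6818, 0.0983, 0.2196]
orientation: [180.0, -0.0, -85.5]
force: [0.4, -0.8, -2.0]
opening: 0.0257
gripper_force: 30.0
clock: 7.1
tool_pos: [0.6824, 0.0984, 0.2562]
orientation: [-179.9, -0.0, -49.2]
force: [-0.2, -0.2, -1.9]
opening: 0.0259
gripper_force: 30.0
t 7.3 at [0.6819 0.0983 0.2545] [ 1.7999e+02  1.0000e-02 -4.9760e+01] open 0.0259 gf 30.0 F [ 0.4  0.5 -1.5]
shift now-axes [-1.568 -0.536 -0.005] turn [ 0.     0.    -0.007] shift target-axes [-1.562 -0.554 -0.005]
top [27.5, 26.9, 30.6, 30.7]
scene [55.1, 30.2, 6.1, 5.9]
```

```bash
python3 - <<'E'
from h import *
a=[cv2.convertScaleAbs(cv2.imread(f"raw_{n}2.png"),alpha=1.5) for n in("top","scene")]
cv2.imwrite("pics/both2.png",np.vstack([cv2.resize(a[0],(480,300),interpolation=cv2.INTER_AREA),cv2.resize(a[1],(480,300),interpolation=cv2.INTER_AREA)]))
E
```

```text
(no output)
```

View pics/both2.png

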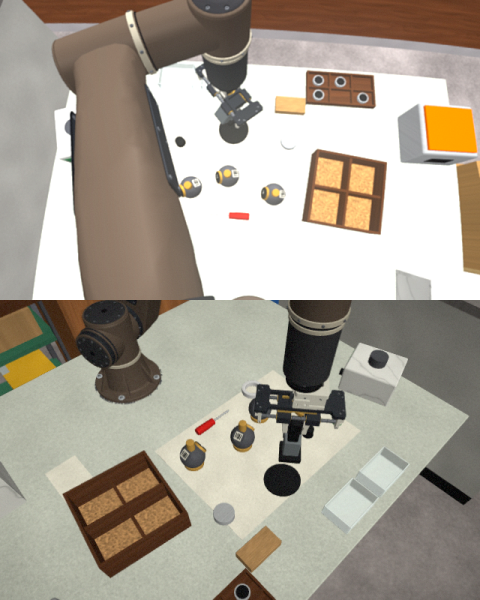

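```bash

python3 -m creep '[{"grip":1,"delta_pos":[-0.15,-0.05,0],"rotation":[0,0,0]},{"grip":1,"delta_pos":[-0.31,-0.11,0],"rotation":[0,0,0]},{"grip":1,"delta_pos":[-0.47,-0.16,0],"rotation":[0,0,0]},{"grip":1,"delta_pos":[-0.63,-0.22,0],"rotation":[0,0,0]},{"grip":1,"delta_pos":[-0.78,-0.27,0],"rotation":[0,0,0]}]' >/dev/null
python3 -m creep '[{"grip":1,"delta_pos":[-0.15,-0.05,0],"rotation":[0,0,0]},{"grip":1,"delta_pos":[-0.31,-0.11,0],"rotation":[0,0,0]},{"grip":1,"delta_pos":[-0.47,-0.16,0],"rotation":[0,0,0]},{"grip":1,"delta_pos":[-0.63,-0.22,0],"rotation":[0,0,0]},{"grip":1,"delta_pos":[-0.78,-0.27,0],"rotation":[0,0,0]}]' >/dev/null
python3 -m creep '[{"grip":1,"delta_pos":[0,0,0],"rotation":[0,0,0]},{"grip":1,"delta_pos":[0,0,0],"rotation":[0,0,0]}]'
python3 go.py .6215 .2526 .2246 -49.1
python3 chk.py 3
python3 - <<'E'
from h import *
a=cv2.imread("raw_scene3.png")[60:260,300:500];b=cv2.imread("raw_scene2.png")[120:320,310:510]
cv2.imwrite("pics/s3.png",cv2.resize(np.clip((np.hstack([a,b])/255.)**.5*255,0,255).astype(np.uint8),(800,400),interpolation=cv2.INTER_CUBIC))
E
```

```text
clock: 8.6
tool_pos: [0.6217, 0.2527, 0.2543]
orientation: [180.0, -0.0, -49.5]
force: [-0.6, -0.2, -1.4]
opening: 0.0261
gripper_force: 30.0
t 8.6 at [0.6217 0.2527 0.2543] [ 1.7999e+02 -1.0000e-02 -4.9490e+01] open 0.0261 gf 30.0 F [-0.6 -0.2 -1.4]
shift now-axes [-0.001  0.002  0.297] turn [ 0.    -0.    -0.004] shift target-axes [-0.001  0.002  0.297]
top [11.2, 12.5, 12.6, 12.5]
scene [21.2, 3.2, 3.1, 3.3]
```

View pics/s3.png

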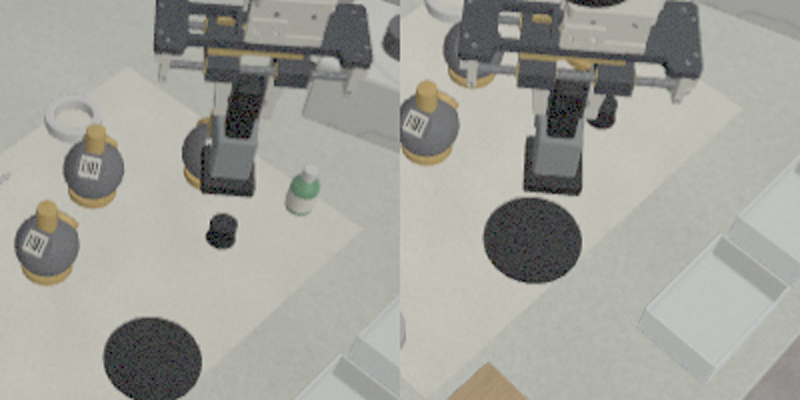

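```bash
python3 - <<'E'
from h import *
D=[((.682,.0983,.2545),-49.6,(310,120),400,[(524,192),(581,195)]),((.6217,.2527,.2543),-49.5,(300,60),0,[(202,193),(254,195)])]
for dx in(-.004,0,.004):
  for t,y,o,off,pp in D:
    q=proj("scene",world(t[0],t[1],np.radians(y+180),[(-.034+dx,.028,0),(-.034+dx,-.028,0)],t[2]-.11)); print(dx,((q-o)*2+[off,0]).round(1).tolist(),pp)
E
```

```text
-0.004 [[521.5, 195.2], [579.5, 200.3]] [(524, 192), (581, 195)]
-0.004 [[199.3, 196.4], [252.4, 200.7]] [(202, 193), (254, 195)]
0 [[521.7, 191.7], [579.6, 196.8]] [(524, 192), (581, 195)]
0 [[199.3, 193.5], [252.3, 197.8]] [(202, 193), (254, 195)]
0.004 [[521.9, 188.3], [579.6, 193.4]] [(524, 192), (581, 195)]
0.004 [[199.4, 190.7], [252.2, 194.9]] [(202, 193), (254, 195)]
```

```bash

python3 -m creep '[{"grip":1,"delta_pos":[0,0,0.08],"rotation":[0,0,-0.004]},{"grip":1,"delta_pos":[0,0,0.16],"rotation":[0,0,-0.004]},{"grip":1,"delta_pos":[0,0,0.24],"rotation":[0,0,-0.004]},{"grip":1,"delta_pos":[0,0,0.3],"rotation":[0,0,-0.004]},{"grip":1,"delta_pos":[0,0,0.3],"rotation":[0,0,-0.004]}]' >/dev/null
for i in 1 2 3 4 5; do python3 -m creep '[{"grip":1,"delta_pos":[0,0,0],"rotation":[0,0,0]},{"grip":1,"delta_pos":[0,0,0],"rotation":[0,0,0]},{"grip":1,"delta_pos":[0,0,0],"rotation":[0,0,0]},{"grip":1,"delta_pos":[0,0,0],"rotation":[0,0,0]},{"grip":1,"delta_pos":[0,0,0],"rotation":[0,0,0]}]' >/dev/null; done
python3 go.py .6215 .2526 .2246 -49.1
python3 chk.py 4; python3 go.py .521 .1126 .2246 -59.3
python3 -m creep '[{"grip":1,"delta_pos":[0,0,-0.1],"rotation":[0,0,0.02]},{"grip":1,"delta_pos":[0,0,-0.2],"rotation":[0,0,0.04]},{"grip":1,"delta_pos":[0,0,-0.3],"rotation":[0,0,0.06]},{"grip":1,"delta_pos":[0,0,-0.3],"rotation":[0,0,0.09]},{"grip":1,"delta_pos":[0,0,-0.3],"rotation":[0,0,0.114]}]' >/dev/null
python3 -m creep '[{"grip":1,"delta_pos":[0,0,0],"rotation":[0,0,0]},{"grip":1,"delta_pos":[0,0,0],"rotation":[0,0,0]}]' >/dev/null
python3 go.py .521 .1126 .2546 -59.3
```

```text
t 11.7 at [0.6219 0.2521 0.2243] [-180.      0.    -49.18] open 0.0264 gf 30.0 F [ 0.7  0.3 -2.2]
shift now-axes [-0.006  0.    -0.003] turn [-0.     0.    -0.001] shift target-axes [-0.006  0.    -0.003]
top [13.0, 14.4, 14.6, 14.5]
scene [26.1, 3.4, 3.4, 3.3]
t 11.8 at [0.6219 0.2521 0.2244] [-180.      0.    -49.19] open 0.0256 gf 30.0 F [ 0.3 -0.3 -1.4]
shift now-axes [ 0.396  1.676 -0.002] turn [-0.     0.     0.112] shift target-axes [ 0.684  1.58  -0.002]
t 12.5 at [0.6219 0.2521 0.2543] [179.99   0.   -59.38] open 0.0261 gf 30.0 F [ 0.5 -0.8 -1.6]
shift now-axes [ 0.686  1.579 -0.003] turn [ 0.     0.    -0.001] shift target-axes [ 0.684  1.58  -0.003]
```

```bash

python3 -m creep '[{"grip":1,"delta_pos":[0.07,0.16,0],"rotation":[0,0,0]},{"grip":1,"delta_pos":[0.14,0.32,0],"rotation":[0,0,0]},{"grip":1,"delta_pos":[0.21,0.48,0],"rotation":[0,0,0]},{"grip":1,"delta_pos":[0.28,0.64,0],"rotation":[0,0,0]},{"grip":1,"delta_pos":[0.34,0.79,0],"rotation":[0,0,0]}]' >/dev/null
python3 -m creep '[{"grip":1,"delta_pos":[0.07,0.16,0],"rotation":[0,0,0]},{"grip":1,"delta_pos":[0.14,0.32,0],"rotation":[0,0,0]},{"grip":1,"delta_pos":[0.21,0.48,0],"rotation":[0,0,0]},{"grip":1,"delta_pos":[0.28,0.64,0],"rotation":[0,0,0]},{"grip":1,"delta_pos":[0.345,0.79,0],"rotation":[0,0,0]}]' >/dev/null
python3 chk.py 5
python3 -m creep '[{"grip":1,"delta_pos":[0,0,0.08],"rotation":[0,0,0]},{"grip":1,"delta_pos":[0,0,0.16],"rotation":[0,0,0]},{"grip":1,"delta_pos":[0,0,0.24],"rotation":[0,0,0]},{"grip":1,"delta_pos":[0,0,0.3],"rotation":[0,0,0]},{"grip":1,"delta_pos":[0,0,0.3],"rotation":[0,0,0]}]' >/dev/null
for i in 1 2 3 4 5; do python3 -m creep '[{"grip":1,"delta_pos":[0,0,0],"rotation":[0,0,0]},{"grip":1,"delta_pos":[0,0,0],"rotation":[0,0,0]},{"grip":1,"delta_pos":[0,0,0],"rotation":[0,0,0]},{"grip":1,"delta_pos":[0,0,0],"rotation":[0,0,0]},{"grip":1,"delta_pos":[0,0,0],"rotation":[0,0,0]}]' >/dev/null; done
python3 go.py .521 .1126 .2246 -59.3
python3 chk.py 6
```

```text
top [28.7, 23.3, 21.2, 25.1]
scene [3.6, 18.6, 3.5, 3.5]
t 16.6 at [0.5207 0.1127 0.2244] [180.    -0.   -59.45] open 0.0254 gf 30.0 F [ 0.5  0.2 -2. ]
shift now-axes [ 0.003 -0.002 -0.002] turn [ 0.    -0.    -0.002] shift target-axes [ 0.003 -0.002 -0.002]
top [27.1, 20.6, 22.9, 23.0]
scene [4.0, 21.2, 11.5, 3.7]
```

```bash
cat > tm.py <<'E'
from h import *
import sys
P=[[.5382,.3488],[.4559,.2221],[.5011,.0995],[.4501,-.0571]]
for tag in sys.argv[1:]:
  for n in("top","scene"):
    b=cv2.imread(f"raw_{n}0.png");a=cv2.imread(f"raw_{n}{tag}.png")
    if a is None: a=snap(n,n+tag)
    o=[]
    for p in P:
      u,v=proj(n,[[*p,.055]])[0].round().astype(int); w,s=15,40
      x0,y0=max(u-s,0),max(v-s,0)
      m=cv2.matchTemplate(a[y0:v+s,x0:u+s],b[v-w:v+w,u-w:u+w],cv2.TM_CCOEFF_NORMED)
      _,sc,_,l=cv2.minMaxLoc(m); o.append((int(l[0]+x0-(u-w)),int(l[1]+y0-(v-w)),round(sc,2)))
    print(tag,n,o)
E
python3 tm.py 5 6
```

```text
5 top [(-18, -10, 0.65), (0, 0, 1.0), (7, 0, 0.43), (0, 0, 1.0)]
5 scene [(0, 0, 1.0), (-13, 10, 0.43), (0, 0, 0.72), (0, 0, 1.0)]
6 top [(-19, 1, 0.67), (0, 0, 1.0), (1, -22, 0.45), (0, 0, 1.0)]
6 scene [(0, 0, 1.0), (0, 0, 0.39), (0, 0, 0.64), (0, 0, 1.0)]
```

```bash

python3 -m creep '[{"grip":1,"delta_pos":[0,0,-0.1],"rotation":[0,0,0.04]},{"grip":1,"delta_pos":[0,0,-0.2],"rotation":[0,0,0.08]},{"grip":1,"delta_pos":[0,0,-0.3],"rotation":[0,0,0.12]},{"grip":1,"delta_pos":[0,0,-0.3],"rotation":[0,0,0.15]},{"grip":1,"delta_pos":[0,0,-0.3],"rotation":[0,0,0.177]}]' >/dev/null
python3 -m creep '[{"grip":1,"delta_pos":[0,0,0],"rotation":[0,0,0]},{"grip":1,"delta_pos":[0,0,0],"rotation":[0,0,0]}]' >/dev/null
python3 go.py .533 -.024 .2546 -75.4
```

```text
t 17.4 at [0.5207 0.1128 0.2543] [180.   -0.  -75.3] open 0.0265 gf 30.0 F [ 0.2 -0.9 -2.1]
shift now-axes [ 1.354  0.228 -0.003] turn [ 0.    -0.     0.001] shift target-axes [ 1.355  0.226 -0.003]
```

```bash

python3 -m creep '[{"grip":1,"delta_pos":[0.13,0.02,0],"rotation":[0,0,0]},{"grip":1,"delta_pos":[0.27,0.04,0],"rotation":[0,0,0]},{"grip":1,"delta_pos":[0.4,0.07,0],"rotation":[0,0,0]},{"grip":1,"delta_pos":[0.54,0.09,0],"rotation":[0,0,0]},{"grip":1,"delta_pos":[0.68,0.11,0],"rotation":[0,0,0]}]' >/dev/null
python3 -m creep '[{"grip":1,"delta_pos":[0.13,0.02,0],"rotation":[0,0,0]},{"grip":1,"delta_pos":[0.27,0.04,0],"rotation":[0,0,0]},{"grip":1,"delta_pos":[0.4,0.07,0],"rotation":[0,0,0]},{"grip":1,"delta_pos":[0.54,0.09,0],"rotation":[0,0,0]},{"grip":1,"delta_pos":[0.675,0.115,0],"rotation":[0,0,0]}]' >/dev/null
python3 tm.py 7
python3 -m creep '[{"grip":1,"delta_pos":[0,0,0.08],"rotation":[0,0,0]},{"grip":1,"delta_pos":[0,0,0.16],"rotation":[0,0,0]},{"grip":1,"delta_pos":[0,0,0.24],"rotation":[0,0,0]},{"grip":1,"delta_pos":[0,0,0.3],"rotation":[0,0,0]},{"grip":1,"delta_pos":[0,0,0.3],"rotation":[0,0,0]}]' >/dev/null
for i in 1 2 3 4 5; do python3 -m creep '[{"grip":1,"delta_pos":[0,0,0],"rotation":[0,0,0]},{"grip":1,"delta_pos":[0,0,0],"rotation":[0,0,0]},{"grip":1,"delta_pos":[0,0,0],"rotation":[0,0,0]},{"grip":1,"delta_pos":[0,0,0],"rotation":[0,0,0]},{"grip":1,"delta_pos":[0,0,0],"rotation":[0,0,0]}]' >/dev/null; done
python3 go.py .533 -.024 .2246 -75.4
python3 tm.py 8
```

```text
7 top [(-25, -25, 0.19), (21, 13, 0.29), (0, 0, 1.0), (12, -13, 0.63)]
7 scene [(0, 0, 1.0), (0, 0, 0.78), (0, 0, 0.71), (0, 16, 0.92)]
t 21.5 at [ 0.5332 -0.024   0.2244] [180.    -0.   -75.37] open 0.026 gf 30.0 F [ 0.3  0.  -3. ]
shift now-axes [-0.     0.001 -0.002] turn [ 0. -0.  0.] shift target-axes [-0.     0.001 -0.002]
8 top [(-24, -25, 0.68), (22, 12, 0.29), (0, 0, 0.97), (11, -13, 0.7)]
8 scene [(0, 0, 1.0), (0, 0, 0.88), (-3, -25, 0.47), (0, 16, 0.91)][ WARN:0@0.404] global loadsave.cpp:275 findDecoder imread_('raw_top7.png'): can't open/read file: check file path/integrity
[ WARN:0@1.151] global loadsave.cpp:275 findDecoder imread_('raw_scene7.png'): can't open/read file: check file path/integrity
[ WARN:0@0.414] global loadsave.cpp:275 findDecoder imread_('raw_top8.png'): can't open/read file: check file path/integrity
[ WARN:0@0.981] global loadsave.cpp:275 findDecoder imread_('raw_scene8.png'): can't open/read file: check file path/integrity
```

```bash
python3 - <<'E'
from h import *
for n in("top","scene"): print(n,proj(n,[[.4501,-.0571,.055]]))
a=cv2.imread("raw_top8.png")[190:290,340:440];b=cv2.imread("raw_scene8.png")[160:260,220:320]
cv2.imwrite("pics/c4.png",cv2.resize(np.clip((np.hstack([a,b])/255.)**.6*255,0,255).astype(np.uint8),(800,400),interpolation=cv2.INTER_CUBIC))
E
```

```text
top [[365.6956398  257.52525052]]
scene [[255.74412644 203.24032679]]
```

View pics/c4.png

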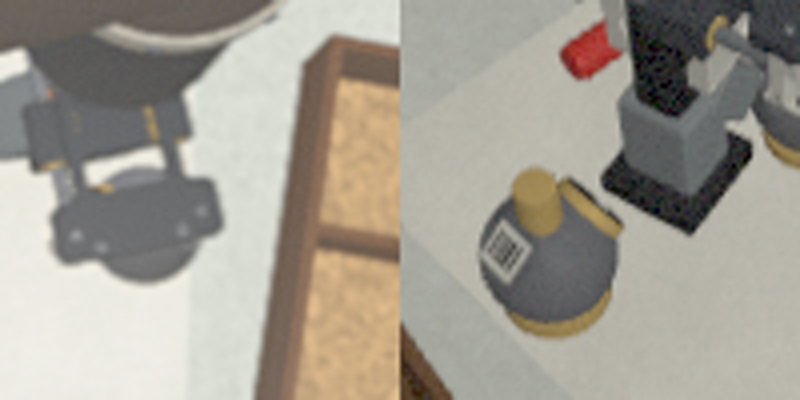

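```bash

python3 -m creep '[{"grip":1,"delta_pos":[0,0,-0.1],"rotation":[0,0,0.04]},{"grip":1,"delta_pos":[0,0,-0.2],"rotation":[0,0,0.08]},{"grip":1,"delta_pos":[0,0,-0.3],"rotation":[0,0,0.12]},{"grip":1,"delta_pos":[0,0,-0.3],"rotation":[0,0,0.15]},{"grip":1,"delta_pos":[0,0,-0.3],"rotation":[0,0,0.18]}]' >/dev/null
python3 -m creep '[{"grip":1,"delta_pos":[0,0,0],"rotation":[0,0,0]},{"grip":1,"delta_pos":[0,0,0],"rotation":[0,0,0]}]' >/dev/null
cat > c4.py <<'E'
from h import *
o=[("scene",l,A([220+(u-400)/4,160+v/4])) for l,(u,v) in zip(CL,[(548,256),(506,250),(535,178)])]
p,r,e=fit(o,[.49,-.09,-1.6]);print(p,np.degrees(p[2]),r,e.round(1).tolist())
ref=[("scene",l,tc("scene",u,v)) for l,(u,v) in zip(CL,[(89,358),(53,350),(78,292)])]
q=fit(ref,[.45,-.05,-1.6]); print("old scene-only",q[0],q[1])
print("top proj of ball",(proj("top",world(*p,CL))-[340,190])*4)
p=p-[q[0][0]-.4501,q[0][1]+.0571,0];print(p)
y=p[2];print("scan",p[0]+.1273*np.cos(y),p[1]+.1273*np.sin(y),np.degrees(y))
E
python3 c4.py; python3 go.py .49 -.21 .2546 -91.5
```

```text
[ 0.48468864 -0.08293434 -1.55390794] -89.03236692831554 0.7027400135912507 [[0.2, -1.2], [0.0, -0.0], [-0.2, 1.2]]
old scene-only [ 0.45263868 -0.0573181  -1.62090939] 0.7069809665949657
top proj of ball [[143.38215417 219.14741541]
 [190.42806007 215.47176263]
 [158.58468764 206.51774161]]
[ 0.48214995 -0.08271624 -1.55390794]
scan 0.484299741960312 -0.2099980908049093 -89.03236692831554
t 22.3 at [ 0.5331 -0.024   0.2543] [180.   -0.  -91.5] open 0.0259 gf 30.0 F [ 0.7 -0.7 -2.4]
shift now-axes [ 1.87   0.382 -0.003] turn [ 0. -0.  0.] shift target-axes [ 1.87   0.382 -0.003]
```

```bash

python3 -m creep '[{"grip":1,"delta_pos":[0.18,0.04,0],"rotation":[0,0,0]},{"grip":1,"delta_pos":[0.37,0.09,0],"rotation":[0,0,0]},{"grip":1,"delta_pos":[0.56,0.13,0],"rotation":[0,0,0]},{"grip":1,"delta_pos":[0.75,0.18,0],"rotation":[0,0,0]},{"grip":1,"delta_pos":[0.935,0.22,0],"rotation":[0,0,0]}]' >/dev/null
python3 -m creep '[{"grip":1,"delta_pos":[0.18,0.04,0],"rotation":[0,0,-0.008]},{"grip":1,"delta_pos":[0.37,0.09,0],"rotation":[0,0,-0.016]},{"grip":1,"delta_pos":[0.56,0.13,0],"rotation":[0,0,-0.024]},{"grip":1,"delta_pos":[0.75,0.18,0],"rotation":[0,0,-0.03]},{"grip":1,"delta_pos":[0.935,0.22,0],"rotation":[0,0,-0.03]}]' >/dev/null
python3 -m creep '[{"grip":1,"delta_pos":[0,0,0],"rotation":[0,0,0]},{"grip":1,"delta_pos":[0,0,0],"rotation":[0,0,0]}]'
python3 tm.py 9 2>/dev/null
python3 - <<'E'
from h import *
a=cv2.imread("raw_top9.png")[180:280,325:425];b=cv2.imread("raw_scene9.png")[160:260,220:320]
cv2.imwrite("pics/c4b.png",cv2.resize(np.clip((np.hstack([a,b])/255.)**.6*255,0,255).astype(np.uint8),(800,400),interpolation=cv2.INTER_CUBIC))
E
```

```text
clock: 23.5
tool_pos: [0.4839, -0.2099, 0.2542]
orientation: [180.0, 0.0, -88.9]
force: [0.8, 0.2, -2.0]
opening: 0.0261
gripper_force: 30.0
9 top [(0, 0, 1.0), (0, 0, 1.0), (0, 0, 1.0), (16, -4, 0.29)]
9 scene [(0, 0, 1.0), (0, 0, 1.0), (0, 0, 1.0), (0, 16, 0.92)]
```

View pics/c4b.png

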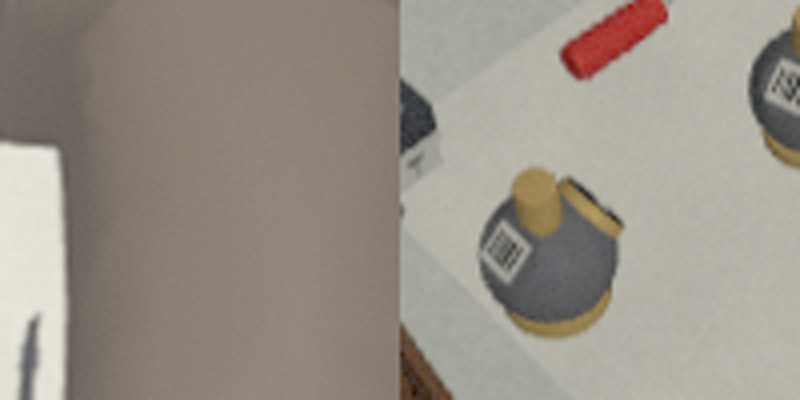

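```bash

python3 -m creep '[{"grip":1,"delta_pos":[0.01,-0.03,0.08],"rotation":[0,0,-0.013]},{"grip":1,"delta_pos":[0.01,-0.03,0.16],"rotation":[0,0,-0.013]},{"grip":1,"delta_pos":[0.01,-0.03,0.24],"rotation":[0,0,-0.013]},{"grip":1,"delta_pos":[0.01,-0.03,0.3],"rotation":[0,0,-0.013]},{"grip":1,"delta_pos":[0.01,-0.03,0.3],"rotation":[0,0,-0.013]}]' >/dev/null
for i in 1 2 3 4 5; do python3 -m creep '[{"grip":1,"delta_pos":[0,0,0],"rotation":[0,0,0]},{"grip":1,"delta_pos":[0,0,0],"rotation":[0,0,0]},{"grip":1,"delta_pos":[0,0,0],"rotation":[0,0,0]},{"grip":1,"delta_pos":[0,0,0],"rotation":[0,0,0]},{"grip":1,"delta_pos":[0,0,0],"rotation":[0,0,0]}]' >/dev/null; done
python3 go.py .4871 -.2107 .2246 -87.7
python3 tm.py 10 2>/dev/null
python3 -m creep '[{"grip":1,"delta_pos":[0,0,-0.1],"rotation":[0,0,0]},{"grip":1,"delta_pos":[0,0,-0.2],"rotation":[0,0,0]},{"grip":1,"delta_pos":[0,0,-0.3],"rotation":[0,0,0]},{"grip":1,"delta_pos":[0,0,-0.4],"rotation":[0,0,-0.01]},{"grip":1,"delta_pos":[0,0,-0.4],"rotation":[0,0,-0.025]}]' >/dev/null
python3 -m creep '[{"grip":1,"delta_pos":[0,0,0],"rotation":[0,0,0]},{"grip":1,"delta_pos":[0,0,0],"rotation":[0,0,0]}]' >/dev/null
python3 go.py .6795 .094 .2546 -85.5
python3 - <<'E'
from h import *
a=cv2.imread("raw_scene9.png")[190:290,330:430];b=cv2.imread("raw_top9.png")[140:210,270:340]
b=cv2.imread("raw_top9.png")[130:230,260:360]
cv2.imwrite("pics/pad.png",cv2.resize(np.clip((np.hstack([b,a])/255.)**.6*255,0,255).astype(np.uint8),(800,400),interpolation=cv2.INTER_CUBIC))
E
```

```text
t 26.6 at [ 0.4871 -0.2106  0.2244] [-180.     0.   -87.7] open 0.0258 gf 30.0 F [-0.7 -0.3 -1.6]
shift now-axes [ 0.001 -0.    -0.002] turn [-0.  0. -0.] shift target-axes [ 0.001 -0.    -0.002]
10 top [(0, 0, 1.0), (0, 0, 1.0), (0, 0, 1.0), (14, -13, 0.23)]
10 scene [(0, 0, 1.0), (0, 0, 1.0), (0, 0, 1.0), (0, 16, 0.92)]
t 27.4 at [ 0.4868 -0.2106  0.2639] [ 1.7996e+02  2.0000e-02 -8.5460e+01] open 0.0259 gf 30.0 F [ 0.5 -0.2 -1.7]
shift now-axes [-2.883 -2.162  0.093] turn [0. 0. 0.] shift target-axes [-2.885 -2.16   0.093]
```

View pics/pad.png

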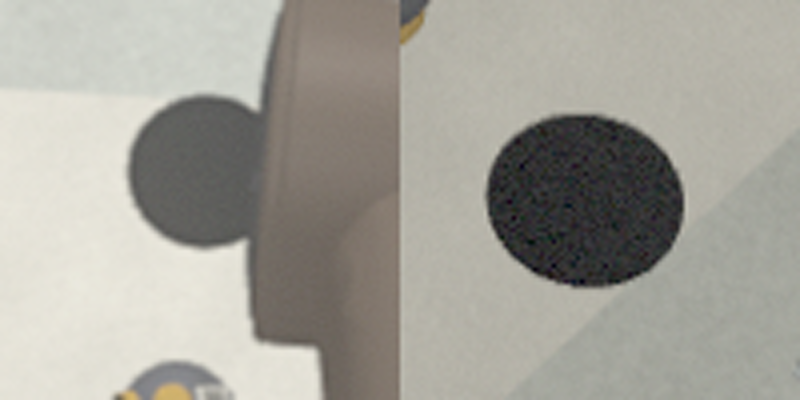

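```bash
python3 - <<'E'
from h import *
T=("top",(0,0,.008),A([311.75,173])); S=("scene",(0,0,.008),A([376.5,240])); S2=("scene",(0,0,.008),A([375.5,240.3]))
for o in([T],[S],[S2],[T,S2]): print(fit(o,[.68,.09,0])[0][:2])
E
```

```text
[0.67364202 0.09273321]
[0.68241039 0.09061455]
[0.68140109 0.08844371]
[0.67815101 0.09066207]
```

```bash

python3 -m creep '[{"grip":1,"delta_pos":[-0.19,-0.14,0],"rotation":[0,0,0]},{"grip":1,"delta_pos":[-0.38,-0.28,0],"rotation":[0,0,0]},{"grip":1,"delta_pos":[-0.57,-0.43,0],"rotation":[0,0,0]},{"grip":1,"delta_pos":[-0.76,-0.57,0],"rotation":[0,0,0]},{"grip":1,"delta_pos":[-0.955,-0.715,0],"rotation":[0,0,0]}]' >/dev/null
python3 -m creep '[{"grip":1,"delta_pos":[-0.19,-0.14,0],"rotation":[0,0,0]},{"grip":1,"delta_pos":[-0.38,-0.28,0],"rotation":[0,0,0]},{"grip":1,"delta_pos":[-0.57,-0.43,0],"rotation":[0,0,0]},{"grip":1,"delta_pos":[-0.76,-0.57,0],"rotation":[0,0,0]},{"grip":1,"delta_pos":[-0.955,-0.715,0],"rotation":[0,0,0]}]' >/dev/null
python3 -m creep '[{"grip":1,"delta_pos":[-0.19,-0.14,0],"rotation":[0,0,0]},{"grip":1,"delta_pos":[-0.38,-0.28,0],"rotation":[0,0,0]},{"grip":1,"delta_pos":[-0.57,-0.43,0],"rotation":[0,0,0]},{"grip":1,"delta_pos":[-0.76,-0.57,0],"rotation":[0,0,0]},{"grip":1,"delta_pos":[-0.955,-0.715,0],"rotation":[0,0,0]}]' >/dev/null
python3 -m creep '[{"grip":1,"delta_pos":[0,0,0.2],"rotation":[0,0,0]},{"grip":1,"delta_pos":[0,0,0.4],"rotation":[0,0,0]},{"grip":1,"delta_pos":[0,0,0.6],"rotation":[0,0,0]},{"grip":1,"delta_pos":[0,0,0.8],"rotation":[0,0,0]},{"grip":1,"delta_pos":[0,0,1.0],"rotation":[0,0,0]}]' >/dev/null
python3 -m creep '[{"grip":1,"delta_pos":[0,0,0.1],"rotation":[0,0,0]},{"grip":1,"delta_pos":[0,0,0.2],"rotation":[0,0,0]},{"grip":1,"delta_pos":[0,0,0.3],"rotation":[0,0,0]},{"grip":1,"delta_pos":[0,0,0.36],"rotation":[0,0,0]},{"grip":1,"delta_pos":[0,0,0.36],"rotation":[0,0,0]}]'
python3 go.py .678 .092 .118 -85.5
```

```text
clock: 29.9
tool_pos: [0.6779, 0.0919, 0.1276]
orientation: [179.9, -0.0, -85.5]
force: [0.8, 0.4, -1.7]
opening: 0.0257
gripper_force: 30.0
t 29.9 at [0.6779 0.0919 0.1276] [ 1.7994e+02 -1.0000e-02 -8.5460e+01] open 0.0257 gf 30.0 F [ 0.8  0.4 -1.7]
shift now-axes [-0.001 -0.001  0.096] turn [ 0.001 -0.     0.   ] shift target-axes [-0.001 -0.001  0.096]
```

```bash

python3 -m creep '[{"grip":1,"delta_pos":[0,0,0.03],"rotation":[0,0,0]},{"grip":1,"delta_pos":[0,0,0.06],"rotation":[0,0,0]},{"grip":1,"delta_pos":[0,0,0.08],"rotation":[0,0,0]},{"grip":1,"delta_pos":[0,0,0.09],"rotation":[0,0,0]},{"grip":1,"delta_pos":[0,0,0.096],"rotation":[0,0,0]}]'
python3 -m creep '[{"grip":1,"delta_pos":[0,0,0],"rotation":[0,0,0]},{"grip":1,"delta_pos":[0,0,0],"rotation":[0,0,0]},{"grip":1,"delta_pos":[0,0,0],"rotation":[0,0,0]}]'
```

```text
clock: 30.4
tool_pos: [0.6782, 0.0919, 0.1188]
orientation: [-180.0, -0.0, -85.5]
force: [-0.0, -0.6, -1.6]
opening: 0.0256
gripper_force: 30.0
clock: 30.7
tool_pos: [0.6782, 0.092, 0.1189]
orientation: [-180.0, 0.0, -85.5]
force: [-0.2, 0.1, -2.5]
opening: 0.0262
gripper_force: 30.0
```

```bash

python3 -m creep '[{"grip":1,"delta_pos":[0,0,0.005],"rotation":[0,0,0]},{"grip":1,"delta_pos":[0,0,0.01],"rotation":[0,0,0]},{"grip":1,"delta_pos":[0,0,0.01],"rotation":[0,0,0]},{"grip":1,"delta_pos":[0,0,0.01],"rotation":[0,0,0]}]'
python3 -m creep '[{"grip":0.65,"delta_pos":[0,0,0],"rotation":[0,0,0]},{"grip":0.5,"delta_pos":[0,0,0],"rotation":[0,0,0]},{"grip":0.3,"delta_pos":[0,0,0],"rotation":[0,0,0]},{"grip":0.1,"delta_pos":[0,0,0],"rotation":[0,0,0]},{"grip":0,"delta_pos":[0,0,0],"rotation":[0,0,0]}]'
python3 -m creep '[{"grip":0,"delta_pos":[0,0,0],"rotation":[0,0,0]},{"grip":0,"delta_pos":[0,0,0],"rotation":[0,0,0]},{"grip":0,"delta_pos":[0,0,-0.1],"rotation":[0,0,0]},{"grip":0,"delta_pos":[0,0,-0.3],"rotation":[0,0,0]},{"grip":0,"delta_pos":[0,0,-0.5],"rotation":[0,0,0]}]'
python3 -m creep '[{"grip":0,"delta_pos":[0,0,-0.2],"rotation":[0,0,0]},{"grip":0,"delta_pos":[0,0,-0.4],"rotation":[0,0,0]},{"grip":0,"delta_pos":[0,0,-0.6],"rotation":[0,0,0]},{"grip":0,"delta_pos":[0,0,-0.8],"rotation":[0,0,0]},{"grip":0,"delta_pos":[0,0,-1.0],"rotation":[0,0,0]}]'
python3 -m creep '[{"grip":0,"delta_pos":[0,0,0],"rotation":[0,0,0]},{"grip":0,"delta_pos":[0,0,0],"rotation":[0,0,0]}]' >/dev/null
python3 tm.py 11 2>/dev/null
python3 go.py .482 -.0835 .26 -85.5
python3 - <<'E'
from h import *
b=cv2.imread("raw_top11.png")[120:280,240:400];a=cv2.imread("raw_scene11.png")[130:290,240:400]
cv2.imwrite("pics/rel.png",cv2.resize(np.clip((np.hstack([b,a])/255.)**.55*255,0,255).astype(np.uint8),(800,400),interpolation=cv2.INTER_CUBIC))
E
```

```text
clock: 31.1
tool_pos: [0.6783, 0.0919, 0.1182]
orientation: [-180.0, 0.0, -85.4]
force: [-1.8, -0.3, 2.5]
opening: 0.0262
gripper_force: 30.0
clock: 31.6
tool_pos: [0.6782, 0.0919, 0.1177]
orientation: [180.0, 0.0, -85.5]
force: [-0.3, -0.6, 0.1]
opening: 0.0574
gripper_force: 0.0
clock: 32.1
tool_pos: [0.6781, 0.0918, 0.1688]
orientation: [180.0, -0.0, -85.4]
force: [0.2, -0.5, -0.6]
opening: 0.0872
gripper_force: 0.0
clock: 32.6
tool_pos: [0.6781, 0.0918, 0.2696]
orientation: [-180.0, 0.0, -85.5]
force: [-0.1, 0.1, -0.3]
opening: 0.0876
gripper_force: 0.0
11 top [(2, -25, 0.31), (0, 0, 0.93), (0, 0, 1.0), (11, -13, 0.98)]
11 scene [(25, 21, 0.6), (0, 0, 0.52), (0, 0, 1.0), (0, 16, 0.92)]
t 32.9 at [0.6777 0.0919 0.2672] [179.94  -0.   -85.46] open 0.0874 gf 0.0 F [-0.2  0.6 -0.4]
shift now-axes [1.593 2.09  0.074] turn [ 0.001 -0.     0.   ] shift target-axes [1.595 2.089 0.072]
```

View pics/rel.png

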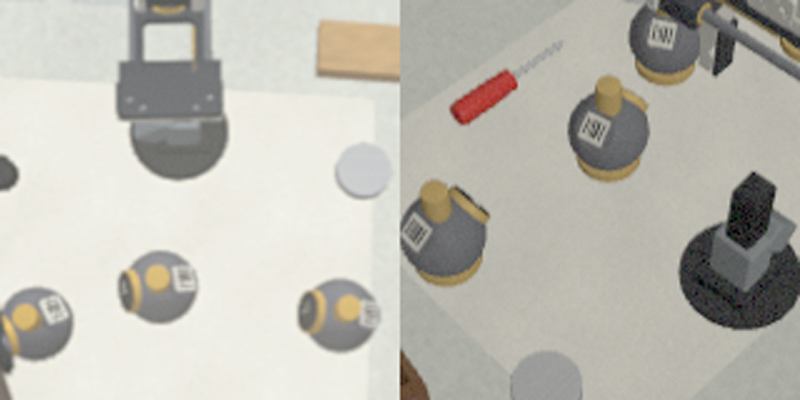

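```bash
python3 - <<'E'
from h import *
d={"top":A([11,-13]),"scene":A([0,16])}
px=dict(top=[(667,428),(708,427),(677,420)],scene=[(89,358),(53,350),(78,292)])
o=[(n,l,tc(n,*p)+d[n]) for n in px for l,p in zip(CL,px[n]) if l[0]==0]
print(fit(o,[.48,-.08,-1.5])[:2])
v=dict(top=[(340,315),(370,312),(348,307)],scene=[(444,237),(416,232),(436,188)])
o=[("top",l,A([240+p[0]/2.5,120+p[1]/2.5])) for l,p in zip(CL,v["top"])]+[("scene",l,A([240+(p[0]-400)/2.5,130+p[1]/2.5])) for l,p in zip(CL,v["scene"])]
print(fit(o,[.48,-.08,-1.5])[:2])
E
python3 -m creep '[{"grip":0,"delta_pos":[0.16,0.21,0],"rotation":[0,0,0]},{"grip":0,"delta_pos":[0.32,0.42,0],"rotation":[0,0,0]},{"grip":0,"delta_pos":[0.48,0.63,0],"rotation":[0,0,0]},{"grip":0,"delta_pos":[0.64,0.84,0],"rotation":[0,0,0]},{"grip":0,"delta_pos":[0.76,1.0,0],"rotation":[0,0,0]}]' >/dev/null
python3 -m creep '[{"grip":0,"delta_pos":[0.16,0.21,0],"rotation":[0,0,0]},{"grip":0,"delta_pos":[0.32,0.42,0],"rotation":[0,0,0]},{"grip":0,"delta_pos":[0.48,0.63,0],"rotation":[0,0,0]},{"grip":0,"delta_pos":[0.64,0.84,0],"rotation":[0,0,0]},{"grip":0,"delta_pos":[0.76,1.0,0],"rotation":[0,0,0]}]' >/dev/null
python3 -m creep '[{"grip":0,"delta_pos":[0,0,0],"rotation":[0,0,0]},{"grip":0,"delta_pos":[0,0,0],"rotation":[0,0,0]}]' >/dev/null
python3 tm.py 12 2>/dev/null;python3 go.py .483 -.083 .101 -85.5
```

```text
(array([ 0.48289868, -0.08297432, -1.5       ]), np.float64(1.0066306410989174))
(array([ 0.48443475, -0.08304404, -1.58061799]), np.float64(0.8668759697957173))
12 top [(25, -9, 0.67), (6, -14, 0.16), (2, -25, 0.42), (22, 0, 0.43)]
12 scene [(0, 0, 1.0), (0, 0, 1.0), (0, 0, 1.0), (0, 16, 0.92)]
t 34.2 at [ 0.4913 -0.0752  0.2676] [179.99  -0.   -85.44] open 0.0878 gf 0.0 F [ 0.8  0.6 -0.2]
shift now-axes [0.071 0.089 1.666] turn [ 0.    -0.     0.001] shift target-axes [0.071 0.089 1.666]
```

```bash

python3 -m creep '[{"grip":0,"delta_pos":[0.07,0.09,0.1],"rotation":[0,0,0]},{"grip":0,"delta_pos":[0.07,0.09,0.3],"rotation":[0,0,0]},{"grip":0,"delta_pos":[0.07,0.09,0.5],"rotation":[0,0,0]},{"grip":0,"delta_pos":[0.07,0.09,0.75],"rotation":[0,0,0]},{"grip":0,"delta_pos":[0.07,0.09,1.0],"rotation":[0,0,0]}]' >/dev/null
python3 -m creep '[{"grip":0,"delta_pos":[0,0,0.2],"rotation":[0,0,0]},{"grip":0,"delta_pos":[0,0,0.4],"rotation":[0,0,0]},{"grip":0,"delta_pos":[0,0,0.55],"rotation":[0,0,0]},{"grip":0,"delta_pos":[0,0,0.65],"rotation":[0,0,0]},{"grip":0,"delta_pos":[0,0,0.65],"rotation":[0,0,0]}]'
python3 -m creep '[{"grip":0.35,"delta_pos":[0,0,0],"rotation":[0,0,0]},{"grip":0.5,"delta_pos":[0,0,0],"rotation":[0,0,0]},{"grip":0.6,"delta_pos":[0,0,0],"rotation":[0,0,0]},{"grip":0.7,"delta_pos":[0,0,0],"rotation":[0,0,0]},{"grip":0.8,"delta_pos":[0,0,0],"rotation":[0,0,0]}]' >/dev/null
python3 -m creep '[{"grip":1,"delta_pos":[0,0,0],"rotation":[0,0,0]},{"grip":1,"delta_pos":[0,0,0],"rotation":[0,0,0]},{"grip":1,"delta_pos":[0,0,0],"rotation":[0,0,0]},{"grip":1,"delta_pos":[0,0,0],"rotation":[0,0,0]},{"grip":1,"delta_pos":[0,0,0],"rotation":[0,0,0]}]'
python3 -m creep '[{"grip":1,"delta_pos":[0,0,-0.1],"rotation":[0,0,0]},{"grip":1,"delta_pos":[0,0,-0.25],"rotation":[0,0,0]},{"grip":1,"delta_pos":[0,0,-0.45],"rotation":[0,0,0]},{"grip":1,"delta_pos":[0,0,-0.7],"rotation":[0,0,0]},{"grip":1,"delta_pos":[0,0,-0.95],"rotation":[0,0,0]}]' >/dev/null
python3 -m creep '[{"grip":1,"delta_pos":[0,0,-0.2],"rotation":[0,0,0]},{"grip":1,"delta_pos":[0,0,-0.4],"rotation":[0,0,0]},{"grip":1,"delta_pos":[0,0,-0.6],"rotation":[0,0,0]},{"grip":1,"delta_pos":[0,0,-0.63],"rotation":[0,0,0]},{"grip":1,"delta_pos":[0,0,-0.63],"rotation":[0,0,0]}]'
python3 go.py .420 -.2295 .26 -85.5
```

```text
clock: 35.2
tool_pos: [0.4813, -0.0833, 0.1011]
orientation: [179.8, -0.0, -85.5]
force: [-0.6, 0.2, -0.1]
opening: 0.0875
gripper_force: 0.0
clock: 36.2
tool_pos: [0.4825, -0.0831, 0.1027]
orientation: [-180.0, 0.0, -85.5]
force: [0.1, 0.1, -1.0]
opening: 0.0234
gripper_force: 30.0
clock: 37.2
tool_pos: [0.4822, -0.083, 0.261]
orientation: [-180.0, 0.0, -85.5]
force: [0.1, 0.5, -3.0]
opening: 0.023
gripper_force: 30.0
t 37.2 at [ 0.4822 -0.083   0.261 ] [-1.7996e+02  3.0000e-02 -8.5460e+01] open 0.023 gf 30.0 F [ 0.1  0.5 -3. ]
shift now-axes [1.411 0.736 0.009] turn [-0.  0.  0.] shift target-axes [1.411 0.735 0.01 ]
```

```bash

python3 -m creep '[{"grip":1,"delta_pos":[0.14,0.07,0],"rotation":[0,0,0]},{"grip":1,"delta_pos":[0.28,0.15,0],"rotation":[0,0,0]},{"grip":1,"delta_pos":[0.42,0.22,0],"rotation":[0,0,0]},{"grip":1,"delta_pos":[0.56,0.29,0],"rotation":[0,0,0]},{"grip":1,"delta_pos":[0.705,0.37,0],"rotation":[0,0,0]}]' >/dev/null
python3 -m creep '[{"grip":1,"delta_pos":[0.14,0.07,0],"rotation":[0,0,0]},{"grip":1,"delta_pos":[0.28,0.15,0],"rotation":[0,0,0]},{"grip":1,"delta_pos":[0.42,0.22,0],"rotation":[0,0,0]},{"grip":1,"delta_pos":[0.56,0.29,0],"rotation":[0,0,0]},{"grip":1,"delta_pos":[0.705,0.37,0],"rotation":[0,0,0]}]' >/dev/null
python3 -m creep '[{"grip":1,"delta_pos":[0,0,0.1],"rotation":[0,0,0]},{"grip":1,"delta_pos":[0,0,0.25],"rotation":[0,0,0]},{"grip":1,"delta_pos":[0,0,0.4],"rotation":[0,0,0]},{"grip":1,"delta_pos":[0,0,0.55],"rotation":[0,0,0]},{"grip":1,"delta_pos":[0,0,0.7],"rotation":[0,0,0]}]'
python3 -m creep '[{"grip":1,"delta_pos":[0,0,0.15],"rotation":[0,0,0]},{"grip":1,"delta_pos":[0,0,0.3],"rotation":[0,0,0]},{"grip":1,"delta_pos":[0,0,0.45],"rotation":[0,0,0]},{"grip":1,"delta_pos":[0,0,0.6],"rotation":[0,0,0]},{"grip":1,"delta_pos":[0,0,0.7],"rotation":[0,0,0]}]'
python3 -m creep '[{"grip":1,"delta_pos":[0,0,0.03],"rotation":[0,0,0]},{"grip":1,"delta_pos":[0,0,0.05],"rotation":[0,0,0]},{"grip":1,"delta_pos":[0,0,0.07],"rotation":[0,0,0]},{"grip":1,"delta_pos":[0,0,0.08],"rotation":[0,0,0]},{"grip":1,"delta_pos":[0,0,0.08],"rotation":[0,0,0]}]'
```

```text
clock: 38.7
tool_pos: [0.4188, -0.2297, 0.1891]
orientation: [179.9, 0.0, -85.5]
force: [-0.2, 0.1, -2.4]
opening: 0.0232
gripper_force: 30.0
clock: 39.2
tool_pos: [0.4184, -0.2296, 0.1189]
orientation: [179.9, 0.0, -85.5]
force: [-0.4, 0.4, -3.3]
opening: 0.0235
gripper_force: 30.0
clock: 39.7
tool_pos: [0.42, -0.2296, 0.113]
orientation: [-180.0, -0.0, -85.5]
force: [0.0, 0.1, -1.8]
opening: 0.023
gripper_force: 30.0
```

```bash

python3 -m creep '[{"grip":1,"delta_pos":[0,0,0.005],"rotation":[0,0,0]},{"grip":1,"delta_pos":[0,0,0.01],"rotation":[0,0,0]},{"grip":1,"delta_pos":[0,0,0.015],"rotation":[0,0,0]},{"grip":1,"delta_pos":[0,0,0.02],"rotation":[0,0,0]},{"grip":1,"delta_pos":[0,0,0.02],"rotation":[0,0,0]}]'
python3 -m creep '[{"grip":1,"delta_pos":[0,0,0.005],"rotation":[0,0,0]},{"grip":1,"delta_pos":[0,0,0.005],"rotation":[0,0,0]},{"grip":1,"delta_pos":[0,0,0.005],"rotation":[0,0,0]}]'
```

```text
clock: 40.2
tool_pos: [0.4199, -0.2296, 0.1107]
orientation: [-180.0, -0.0, -85.5]
force: [-0.3, 0.2, -3.0]
opening: 0.0236
gripper_force: 30.0
clock: 40.5
tool_pos: [0.4201, -0.2296, 0.1106]
orientation: [-180.0, -0.0, -85.4]
force: [-0.7, 0.1, 2.9]
opening: 0.0234
gripper_force: 30.0
```

```bash

python3 -m creep '[{"grip":0.6,"delta_pos":[0,0,0],"rotation":[0,0,0]},{"grip":0.4,"delta_pos":[0,0,0],"rotation":[0,0,0]},{"grip":0.2,"delta_pos":[0,0,0],"rotation":[0,0,0]},{"grip":0,"delta_pos":[0,0,0],"rotation":[0,0,0]},{"grip":0,"delta_pos":[0,0,0],"rotation":[0,0,0]}]'
python3 -m creep '[{"grip":0,"delta_pos":[0,0,0],"rotation":[0,0,0]},{"grip":0,"delta_pos":[0,0,-0.1],"rotation":[0,0,0]},{"grip":0,"delta_pos":[0,0,-0.3],"rotation":[0,0,0]},{"grip":0,"delta_pos":[0,0,-0.5],"rotation":[0,0,0]},{"grip":0,"delta_pos":[0,0,-0.75],"rotation":[0,0,0]}]'
python3 -m creep '[{"grip":0,"delta_pos":[0,0,-0.25],"rotation":[0,0,0]},{"grip":0,"delta_pos":[0,0,-0.5],"rotation":[0,0,0]},{"grip":0,"delta_pos":[0,0,-0.74],"rotation":[0,0,0]},{"grip":0,"delta_pos":[0,0,-0.74],"rotation":[0,0,0]},{"grip":0,"delta_pos":[0,0,-0.74],"rotation":[0,0,0]}]' >/dev/null
python3 tm.py 13 2>/dev/null;python3 go.py .5011 .0995 .26 -85.5
```

```text
clock: 41.0
tool_pos: [0.4198, -0.2296, 0.1102]
orientation: [180.0, 0.0, -85.5]
force: [0.1, -0.4, 0.4]
opening: 0.0575
gripper_force: 0.0
clock: 41.5
tool_pos: [0.4194, -0.2295, 0.1863]
orientation: [179.9, 0.0, -85.5]
force: [0.9, 0.1, 0.1]
opening: 0.0869
gripper_force: 0.0
13 top [(0, 0, 1.0), (0, 0, 1.0), (0, 0, 1.0), (-7, -14, 0.48)]
13 scene [(0, 0, 1.0), (0, 0, 1.0), (0, 0, 1.0), (-5, 14, 0.28)]
t 42.1 at [ 0.4193 -0.2294  0.2589] [ 1.7996e+02  2.0000e-02 -8.5460e+01] open 0.0878 gf 0.0 F [-0.1  0.3  0.4]
shift now-axes [-3.214 -1.075 -0.011] turn [0. 0. 0.] shift target-axes [-3.215 -1.073 -0.011]
```

```bash

python3 -m creep '[{"grip":0,"delta_pos":[-0.2,-0.07,0],"rotation":[0,0,0]},{"grip":0,"delta_pos":[-0.4,-0.14,0],"rotation":[0,0,0]},{"grip":0,"delta_pos":[-0.6,-0.2,0],"rotation":[0,0,0]},{"grip":0,"delta_pos":[-0.8,-0.27,0],"rotation":[0,0,0]},{"grip":0,"delta_pos":[-1.0,-0.33,0],"rotation":[0,0,0]}]' >/dev/null
python3 -m creep '[{"grip":0,"delta_pos":[-0.2,-0.07,0],"rotation":[0,0,0]},{"grip":0,"delta_pos":[-0.4,-0.14,0],"rotation":[0,0,0]},{"grip":0,"delta_pos":[-0.6,-0.2,0],"rotation":[0,0,0]},{"grip":0,"delta_pos":[-0.8,-0.27,0],"rotation":[0,0,0]},{"grip":0,"delta_pos":[-1.0,-0.33,0],"rotation":[0,0,0]}]' >/dev/null
python3 -m creep '[{"grip":0,"delta_pos":[-0.2,-0.07,0],"rotation":[0,0,0]},{"grip":0,"delta_pos":[-0.4,-0.14,0],"rotation":[0,0,0]},{"grip":0,"delta_pos":[-0.6,-0.2,0],"rotation":[0,0,0]},{"grip":0,"delta_pos":[-0.8,-0.27,0],"rotation":[0,0,0]},{"grip":0,"delta_pos":[-1.0,-0.33,0],"rotation":[0,0,0]}]' >/dev/null
python3 -m creep '[{"grip":0,"delta_pos":[-0.1,-0.04,0],"rotation":[0,0,0]},{"grip":0,"delta_pos":[-0.21,-0.08,0],"rotation":[0,0,0]},{"grip":0,"delta_pos":[-0.21,-0.08,0],"rotation":[0,0,0]},{"grip":0,"delta_pos":[-0.21,-0.08,0],"rotation":[0,0,0]}]' >/dev/null
python3 tm.py 14 2>/dev/null;python3 go.py .5011 .0995 .102 -85.5
```

```text
14 top [(3, 4, 0.65), (0, 0, 1.0), (4, 12, 0.47), (-25, 25, 0.18)]
14 scene [(0, 0, 1.0), (0, 0, 0.86), (0, 0, 1.0), (-3, 16, 0.28)]
t 44.1 at [0.5009 0.0984 0.2592] [ 1.7998e+02 -1.0000e-02 -8.5480e+01] open 0.0876 gf 0.0 F [ 0.3  0.2 -0.9]
shift now-axes [-0.011 -0.004  1.572] turn [ 0. -0.  0.] shift target-axes [-0.011 -0.003  1.572]
```

```bash

python3 -m creep '[{"grip":0,"delta_pos":[-0.01,0,0.15],"rotation":[0,0,0]},{"grip":0,"delta_pos":[-0.01,0,0.35],"rotation":[0,0,0]},{"grip":0,"delta_pos":[-0.01,0,0.55],"rotation":[0,0,0]},{"grip":0,"delta_pos":[-0.01,0,0.75],"rotation":[0,0,0]},{"grip":0,"delta_pos":[-0.01,0,0.95],"rotation":[0,0,0]}]' >/dev/null
python3 -m creep '[{"grip":0,"delta_pos":[0,0,0.2],"rotation":[0,0,0]},{"grip":0,"delta_pos":[0,0,0.4],"rotation":[0,0,0]},{"grip":0,"delta_pos":[0,0,0.55],"rotation":[0,0,0]},{"grip":0,"delta_pos":[0,0,0.62],"rotation":[0,0,0]},{"grip":0,"delta_pos":[0,0,0.62],"rotation":[0,0,0]}]'
python3 -m creep '[{"grip":0.35,"delta_pos":[0,0,0],"rotation":[0,0,0]},{"grip":0.5,"delta_pos":[0,0,0],"rotation":[0,0,0]},{"grip":0.6,"delta_pos":[0,0,0],"rotation":[0,0,0]},{"grip":0.7,"delta_pos":[0,0,0],"rotation":[0,0,0]},{"grip":0.8,"delta_pos":[0,0,0],"rotation":[0,0,0]}]' >/dev/null
python3 -m creep '[{"grip":1,"delta_pos":[0,0,0],"rotation":[0,0,0]},{"grip":1,"delta_pos":[0,0,0],"rotation":[0,0,0]},{"grip":1,"delta_pos":[0,0,0],"rotation":[0,0,0]},{"grip":1,"delta_pos":[0,0,0],"rotation":[0,0,0]},{"grip":1,"delta_pos":[0,0,0],"rotation":[0,0,0]}]'
python3 -m creep '[{"grip":1,"delta_pos":[0,0,-0.1],"rotation":[0,0,0]},{"grip":1,"delta_pos":[0,0,-0.25],"rotation":[0,0,0]},{"grip":1,"delta_pos":[0,0,-0.45],"rotation":[0,0,0]},{"grip":1,"delta_pos":[0,0,-0.7],"rotation":[0,0,0]},{"grip":1,"delta_pos":[0,0,-0.95],"rotation":[0,0,0]}]' >/dev/null
python3 -m creep '[{"grip":1,"delta_pos":[0,0,-0.2],"rotation":[0,0,0]},{"grip":1,"delta_pos":[0,0,-0.4],"rotation":[0,0,0]},{"grip":1,"delta_pos":[0,0,-0.6],"rotation":[0,0,0]},{"grip":1,"delta_pos":[0,0,-0.63],"rotation":[0,0,0]},{"grip":1,"delta_pos":[0,0,-0.63],"rotation":[0,0,0]}]'
python3 tm.py 15 2>/dev/null;python3 go.py .535 -.245 .26 -85.5
```

```text
clock: 45.1
tool_pos: [0.5006, 0.0993, 0.1017]
orientation: [179.9, -0.0, -85.5]
force: [-0.3, -0.5, 0.6]
opening: 0.0875
gripper_force: 0.0
clock: 46.1
tool_pos: [0.501, 0.1, 0.1022]
orientation: [-180.0, -0.0, -85.5]
force: [0.6, -0.3, -0.7]
opening: 0.0235
gripper_force: 30.0
clock: 47.1
tool_pos: [0.5007, 0.1, 0.2604]
orientation: [-180.0, 0.0, -85.5]
force: [0.3, 0.8, -4.1]
opening: 0.0232
gripper_force: 30.0
15 top [(11, 0, 0.66), (0, 0, 1.0), (0, -7, 0.43), (-25, 25, 0.18)]
15 scene [(0, 0, 1.0), (0, 0, 0.79), (8, 11, 0.28), (-2, 11, 0.28)]
t 47.2 at [0.5002 0.0997 0.2591] [ 1.7989e+02 -2.0000e-02 -8.5470e+01] open 0.0235 gf 30.0 F [ 0.5  0.5 -3.5]
shift now-axes [ 3.464 -0.075 -0.008] turn [ 0.001 -0.     0.   ] shift target-axes [ 3.463 -0.077 -0.009]
```

```bash

for i in 1 2 3 4; do python3 -m creep '[{"grip":1,"delta_pos":[0.17,0,0],"rotation":[0,0,0]},{"grip":1,"delta_pos":[0.34,-0.01,0],"rotation":[0,0,0]},{"grip":1,"delta_pos":[0.52,-0.01,0],"rotation":[0,0,0]},{"grip":1,"delta_pos":[0.69,-0.02,0],"rotation":[0,0,0]},{"grip":1,"delta_pos":[0.866,-0.02,0],"rotation":[0,0,0]}]' >/dev/null; done
python3 -m creep '[{"grip":1,"delta_pos":[0,0,0.1],"rotation":[0,0,0]},{"grip":1,"delta_pos":[0,0,0.25],"rotation":[0,0,0]},{"grip":1,"delta_pos":[0,0,0.4],"rotation":[0,0,0]},{"grip":1,"delta_pos":[0,0,0.55],"rotation":[0,0,0]},{"grip":1,"delta_pos":[0,0,0.7],"rotation":[0,0,0]}]'
python3 -m creep '[{"grip":1,"delta_pos":[0,0,0.15],"rotation":[0,0,0]},{"grip":1,"delta_pos":[0,0,0.3],"rotation":[0,0,0]},{"grip":1,"delta_pos":[0,0,0.45],"rotation":[0,0,0]},{"grip":1,"delta_pos":[0,0,0.6],"rotation":[0,0,0]},{"grip":1,"delta_pos":[0,0,0.7],"rotation":[0,0,0]}]'
python3 -m creep '[{"grip":1,"delta_pos":[0,0,0.03],"rotation":[0,0,0]},{"grip":1,"delta_pos":[0,0,0.05],"rotation":[0,0,0]},{"grip":1,"delta_pos":[0,0,0.07],"rotation":[0,0,0]},{"grip":1,"delta_pos":[0,0,0.08],"rotation":[0,0,0]},{"grip":1,"delta_pos":[0,0,0.08],"rotation":[0,0,0]}]'
```

```text
clock: 49.7
tool_pos: [0.5355, -0.2442, 0.188]
orientation: [179.9, 0.1, -85.5]
force: [0.9, 0.6, -3.1]
opening: 0.0229
gripper_force: 30.0
clock: 50.2
tool_pos: [0.535, -0.2441, 0.1177]
orientation: [179.8, 0.1, -85.5]
force: [-1.0, -0.1, -3.9]
opening: 0.0233
gripper_force: 30.0
clock: 50.7
tool_pos: [0.5366, -0.2448, 0.1126]
orientation: [-180.0, -0.0, -85.5]
force: [0.3, -0.6, -3.4]
opening: 0.0233
gripper_force: 30.0
```

```bash

python3 -m creep '[{"grip":1,"delta_pos":[0,0,0.005],"rotation":[0,0,0]},{"grip":1,"delta_pos":[0,0,0.01],"rotation":[0,0,0]},{"grip":1,"delta_pos":[0,0,0.015],"rotation":[0,0,0]},{"grip":1,"delta_pos":[0,0,0.02],"rotation":[0,0,0]},{"grip":1,"delta_pos":[0,0,0.02],"rotation":[0,0,0]}]'
python3 -m creep '[{"grip":1,"delta_pos":[0,0,0.005],"rotation":[0,0,0]},{"grip":1,"delta_pos":[0,0,0.005],"rotation":[0,0,0]},{"grip":1,"delta_pos":[0,0,0.005],"rotation":[0,0,0]}]'
```

```text
clock: 51.2
tool_pos: [0.5365, -0.2448, 0.1103]
orientation: [-180.0, -0.0, -85.4]
force: [0.3, -0.5, -3.2]
opening: 0.0231
gripper_force: 30.0
clock: 51.5
tool_pos: [0.5366, -0.2448, 0.1102]
orientation: [-180.0, -0.0, -85.4]
force: [-1.1, 1.1, 3.0]
opening: 0.0235
gripper_force: 30.0
```

```bash

python3 -m creep '[{"grip":0.6,"delta_pos":[0,0,0],"rotation":[0,0,0]},{"grip":0.4,"delta_pos":[0,0,0],"rotation":[0,0,0]},{"grip":0.2,"delta_pos":[0,0,0],"rotation":[0,0,0]},{"grip":0,"delta_pos":[0,0,0],"rotation":[0,0,0]},{"grip":0,"delta_pos":[0,0,0],"rotation":[0,0,0]}]'
python3 -m creep '[{"grip":0,"delta_pos":[0,0,0],"rotation":[0,0,0]},{"grip":0,"delta_pos":[0,0,-0.1],"rotation":[0,0,0]},{"grip":0,"delta_pos":[0,0,-0.3],"rotation":[0,0,0]},{"grip":0,"delta_pos":[0,0,-0.5],"rotation":[0,0,0]},{"grip":0,"delta_pos":[0,0,-0.75],"rotation":[0,0,0]}]'
python3 -m creep '[{"grip":0,"delta_pos":[0,0,-0.25],"rotation":[0,0,0]},{"grip":0,"delta_pos":[0,0,-0.5],"rotation":[0,0,0]},{"grip":0,"delta_pos":[0,0,-0.74],"rotation":[0,0,0]},{"grip":0,"delta_pos":[0,0,-0.74],"rotation":[0,0,0]},{"grip":0,"delta_pos":[0,0,-0.74],"rotation":[0,0,0]}]' >/dev/null
python3 tm.py 16 2>/dev/null;python3 go.py .4559 .2221 .26 -85.5
```

```text
clock: 52.0
tool_pos: [0.5364, -0.2448, 0.1097]
orientation: [180.0, -0.0, -85.5]
force: [-0.4, -0.5, 0.6]
opening: 0.0578
gripper_force: 0.0
clock: 52.5
tool_pos: [0.536, -0.2447, 0.1857]
orientation: [180.0, 0.0, -85.5]
force: [0.1, -0.6, -0.6]
opening: 0.0872
gripper_force: 0.0
16 top [(0, 0, 1.0), (0, 0, 1.0), (-10, -12, 0.55), (22, -24, 0.29)]
16 scene [(0, 0, 1.0), (0, 0, 1.0), (9, 11, 0.25), (-2, 10, 0.27)]
t 53.1 at [ 0.5359 -0.2446  0.2583] [ 1.7995e+02  3.0000e-02 -8.5460e+01] open 0.0875 gf 0.0 F [ 0.3 -0.5 -0.3]
shift now-axes [-4.715  0.428 -0.015] turn [0.001 0.    0.   ] shift target-axes [-4.715  0.432 -0.017]
```

```bash

for i in 1 2 3 4 5; do python3 -m creep '[{"grip":0,"delta_pos":[-0.19,0.02,0],"rotation":[0,0,0]},{"grip":0,"delta_pos":[-0.38,0.03,0],"rotation":[0,0,0]},{"grip":0,"delta_pos":[-0.57,0.05,0],"rotation":[0,0,0]},{"grip":0,"delta_pos":[-0.76,0.07,0],"rotation":[0,0,0]},{"grip":0,"delta_pos":[-0.943,0.086,0],"rotation":[0,0,0]}]' >/dev/null; done
python3 -m creep '[{"grip":0,"delta_pos":[0,0,0],"rotation":[0,0,0]},{"grip":0,"delta_pos":[0,0,0],"rotation":[0,0,0]}]' >/dev/null
python3 tm.py 17 2>/dev/null;python3 go.py .4559 .2221 .102 -85.5
```

```text
17 top [(-10, -17, 0.61), (0, 0, 0.83), (-10, -12, 0.57), (-25, 25, 0.19)]
17 scene [(0, 0, 1.0), (0, 0, 1.0), (-15, -5, 0.26), (-5, 14, 0.26)]
t 55.9 at [0.456  0.2213 0.2583] [ 1.7996e+02 -4.0000e-02 -8.5460e+01] open 0.0875 gf 0.0 F [ 0.7 -0.7 -0.5]
shift now-axes [-1.000e-02 -1.000e-03  1.563e+00] turn [ 0. -0.  0.] shift target-axes [-9.000e-03  1.000e-03  1.563e+00]
```

```bash

python3 -m creep '[{"grip":0,"delta_pos":[-0.01,0,0.15],"rotation":[0,0,0]},{"grip":0,"delta_pos":[-0.01,0,0.35],"rotation":[0,0,0]},{"grip":0,"delta_pos":[-0.01,0,0.55],"rotation":[0,0,0]},{"grip":0,"delta_pos":[-0.01,0,0.75],"rotation":[0,0,0]},{"grip":0,"delta_pos":[-0.01,0,0.95],"rotation":[0,0,0]}]' >/dev/null
python3 -m creep '[{"grip":0,"delta_pos":[0,0,0.2],"rotation":[0,0,0]},{"grip":0,"delta_pos":[0,0,0.4],"rotation":[0,0,0]},{"grip":0,"delta_pos":[0,0,0.55],"rotation":[0,0,0]},{"grip":0,"delta_pos":[0,0,0.62],"rotation":[0,0,0]},{"grip":0,"delta_pos":[0,0,0.62],"rotation":[0,0,0]}]'
python3 -m creep '[{"grip":0.35,"delta_pos":[0,0,0],"rotation":[0,0,0]},{"grip":0.5,"delta_pos":[0,0,0],"rotation":[0,0,0]},{"grip":0.6,"delta_pos":[0,0,0],"rotation":[0,0,0]},{"grip":0.7,"delta_pos":[0,0,0],"rotation":[0,0,0]},{"grip":0.8,"delta_pos":[0,0,0],"rotation":[0,0,0]}]' >/dev/null
python3 -m creep '[{"grip":1,"delta_pos":[0,0,0],"rotation":[0,0,0]},{"grip":1,"delta_pos":[0,0,0],"rotation":[0,0,0]},{"grip":1,"delta_pos":[0,0,0],"rotation":[0,0,0]},{"grip":1,"delta_pos":[0,0,0],"rotation":[0,0,0]},{"grip":1,"delta_pos":[0,0,0],"rotation":[0,0,0]}]'
python3 -m creep '[{"grip":1,"delta_pos":[0,0,-0.1],"rotation":[0,0,0]},{"grip":1,"delta_pos":[0,0,-0.25],"rotation":[0,0,0]},{"grip":1,"delta_pos":[0,0,-0.45],"rotation":[0,0,0]},{"grip":1,"delta_pos":[0,0,-0.7],"rotation":[0,0,0]},{"grip":1,"delta_pos":[0,0,-0.95],"rotation":[0,0,0]}]' >/dev/null
python3 -m creep '[{"grip":1,"delta_pos":[0,0,-0.2],"rotation":[0,0,0]},{"grip":1,"delta_pos":[0,0,-0.4],"rotation":[0,0,0]},{"grip":1,"delta_pos":[0,0,-0.6],"rotation":[0,0,0]},{"grip":1,"delta_pos":[0,0,-0.63],"rotation":[0,0,0]},{"grip":1,"delta_pos":[0,0,-0.63],"rotation":[0,0,0]}]'
python3 tm.py 18 2>/dev/null;python3 go.py .4046 -.3445 .26 -85.5
```

```text
clock: 56.9
tool_pos: [0.4558, 0.222, 0.101]
orientation: [179.9, -0.1, -85.5]
force: [0.4, 0.4, 1.2]
opening: 0.0879
gripper_force: 0.0
clock: 57.9
tool_pos: [0.4562, 0.2228, 0.1017]
orientation: [-180.0, -0.0, -85.5]
force: [0.9, 0.1, -1.1]
opening: 0.0234
gripper_force: 30.0
clock: 58.9
tool_pos: [0.4559, 0.2228, 0.2599]
orientation: [-180.0, 0.1, -85.5]
force: [-0.2, 0.7, -3.1]
opening: 0.0236
gripper_force: 30.0
18 top [(-11, -17, 0.62), (-10, -7, 0.43), (-10, -12, 0.56), (-25, 25, 0.19)]
18 scene [(0, 0, 1.0), (10, 25, 0.19), (11, -6, 0.27), (-5, 14, 0.28)]
t 59.0 at [0.4554 0.2224 0.2586] [ 1.799e+02 -4.000e-02 -8.547e+01] open 0.023 gf 30.0 F [-1.1 -0.3 -3.7]
shift now-axes [ 5.611  0.954 -0.008] turn [ 0.001 -0.     0.   ] shift target-axes [ 5.612  0.951 -0.014]
```

```bash

for i in 1 2 3 4 5 6; do python3 -m creep '[{"grip":1,"delta_pos":[0.19,0.03,0],"rotation":[0,0,0]},{"grip":1,"delta_pos":[0.37,0.06,0],"rotation":[0,0,0]},{"grip":1,"delta_pos":[0.56,0.1,0],"rotation":[0,0,0]},{"grip":1,"delta_pos":[0.75,0.13,0],"rotation":[0,0,0]},{"grip":1,"delta_pos":[0.935,0.159,0],"rotation":[0,0,0]}]' >/dev/null; done
python3 -m creep '[{"grip":1,"delta_pos":[0,0,0],"rotation":[0,0,0]},{"grip":1,"delta_pos":[0,0,0],"rotation":[0,0,0]}]'
python3 -m creep '[{"grip":1,"delta_pos":[0,0,0.1],"rotation":[0,0,0]},{"grip":1,"delta_pos":[0,0,0.25],"rotation":[0,0,0]},{"grip":1,"delta_pos":[0,0,0.4],"rotation":[0,0,0]},{"grip":1,"delta_pos":[0,0,0.55],"rotation":[0,0,0]},{"grip":1,"delta_pos":[0,0,0.7],"rotation":[0,0,0]}]' >/dev/null
python3 -m creep '[{"grip":1,"delta_pos":[0,0,0.15],"rotation":[0,0,0]},{"grip":1,"delta_pos":[0,0,0.3],"rotation":[0,0,0]},{"grip":1,"delta_pos":[0,0,0.45],"rotation":[0,0,0]},{"grip":1,"delta_pos":[0,0,0.6],"rotation":[0,0,0]},{"grip":1,"delta_pos":[0,0,0.7],"rotation":[0,0,0]}]'
python3 -m creep '[{"grip":1,"delta_pos":[0,0,0.03],"rotation":[0,0,0]},{"grip":1,"delta_pos":[0,0,0.05],"rotation":[0,0,0]},{"grip":1,"delta_pos":[0,0,0.07],"rotation":[0,0,0]},{"grip":1,"delta_pos":[0,0,0.08],"rotation":[0,0,0]},{"grip":1,"delta_pos":[0,0,0.08],"rotation":[0,0,0]}]'
```

```text
clock: 62.2
tool_pos: [0.4043, -0.3446, 0.2595]
orientation: [180.0, 0.0, -85.6]
force: [-0.1, 0.4, -2.9]
opening: 0.0234
gripper_force: 30.0
clock: 63.2
tool_pos: [0.4048, -0.3431, 0.1184]
orientation: [179.9, 0.0, -85.4]
force: [0.3, -0.3, -2.8]
opening: 0.0233
gripper_force: 30.0
clock: 63.7
tool_pos: [0.4056, -0.344, 0.112]
orientation: [-180.0, -0.0, -85.5]
force: [-0.3, 0.2, -2.6]
opening: 0.023
gripper_force: 30.0
```

```bash

python3 -m creep '[{"grip":1,"delta_pos":[0,0,0.005],"rotation":[0,0,0]},{"grip":1,"delta_pos":[0,0,0.01],"rotation":[0,0,0]},{"grip":1,"delta_pos":[0,0,0.015],"rotation":[0,0,0]},{"grip":1,"delta_pos":[0,0,0.02],"rotation":[0,0,0]},{"grip":1,"delta_pos":[0,0,0.02],"rotation":[0,0,0]}]'
python3 -m creep '[{"grip":1,"delta_pos":[0,0,0.005],"rotation":[0,0,0]},{"grip":1,"delta_pos":[0,0,0.005],"rotation":[0,0,0]},{"grip":1,"delta_pos":[0,0,0.005],"rotation":[0,0,0]}]'
```

```text
clock: 64.2
tool_pos: [0.4055, -0.344, 0.1098]
orientation: [-180.0, -0.0, -85.5]
force: [-0.2, 0.0, -3.5]
opening: 0.0238
gripper_force: 30.0
clock: 64.5
tool_pos: [0.4056, -0.344, 0.1097]
orientation: [-180.0, -0.0, -85.4]
force: [-1.0, 1.2, 4.3]
opening: 0.0237
gripper_force: 30.0
```

```bash

python3 -m creep '[{"grip":0.6,"delta_pos":[0,0,0],"rotation":[0,0,0]},{"grip":0.4,"delta_pos":[0,0,0],"rotation":[0,0,0]},{"grip":0.2,"delta_pos":[0,0,0],"rotation":[0,0,0]},{"grip":0,"delta_pos":[0,0,0],"rotation":[0,0,0]},{"grip":0,"delta_pos":[0,0,0],"rotation":[0,0,0]}]'
python3 -m creep '[{"grip":0,"delta_pos":[0,0,0],"rotation":[0,0,0]},{"grip":0,"delta_pos":[0,0,-0.1],"rotation":[0,0,0]},{"grip":0,"delta_pos":[0,0,-0.3],"rotation":[0,0,0]},{"grip":0,"delta_pos":[0,0,-0.5],"rotation":[0,0,0]},{"grip":0,"delta_pos":[0,0,-0.75],"rotation":[0,0,0]}]'
python3 -m creep '[{"grip":0,"delta_pos":[0,0,-0.25],"rotation":[0,0,0]},{"grip":0,"delta_pos":[0,0,-0.5],"rotation":[0,0,0]},{"grip":0,"delta_pos":[0,0,-0.74],"rotation":[0,0,0]},{"grip":0,"delta_pos":[0,0,-0.74],"rotation":[0,0,0]},{"grip":0,"delta_pos":[0,0,-0.74],"rotation":[0,0,0]}]' >/dev/null
python3 tm.py 19 2>/dev/null;python3 go.py .5382 .3488 .26 -85.5
```

```text
clock: 65.0
tool_pos: [0.4055, -0.344, 0.1092]
orientation: [-180.0, -0.0, -85.5]
force: [-1.4, -0.9, 0.3]
opening: 0.0579
gripper_force: 0.0
clock: 65.5
tool_pos: [0.4051, -0.3438, 0.1853]
orientation: [180.0, 0.0, -85.5]
force: [-0.1, -0.7, -0.3]
opening: 0.0869
gripper_force: 0.0
19 top [(0, 0, 1.0), (-2, 13, 0.44), (-10, -12, 0.56), (-25, 25, 0.19)]
19 scene [(0, 0, 1.0), (-10, -24, 0.3), (25, -7, 0.28), (-2, 11, 0.28)]
t 66.1 at [ 0.405  -0.3437  0.2578] [ 1.7996e+02  4.0000e-02 -8.5460e+01] open 0.0875 gf 0.0 F [ 0.1  0.6 -0.2]
shift now-axes [-6.798 -1.876 -0.019] turn [0. 0. 0.] shift target-axes [-6.799 -1.871 -0.022]
```

```bash

for i in 1 2 3 4 5 6 7; do python3 -m creep '[{"grip":0,"delta_pos":[-0.19,-0.05,0],"rotation":[0,0,0]},{"grip":0,"delta_pos":[-0.38,-0.1,0],"rotation":[0,0,0]},{"grip":0,"delta_pos":[-0.58,-0.16,0],"rotation":[0,0,0]},{"grip":0,"delta_pos":[-0.78,-0.21,0],"rotation":[0,0,0]},{"grip":0,"delta_pos":[-0.971,-0.268,0],"rotation":[0,0,0]}]' >/dev/null; done
python3 -m creep '[{"grip":0,"delta_pos":[0,0,0],"rotation":[0,0,0]},{"grip":0,"delta_pos":[0,0,0],"rotation":[0,0,0]}]' >/dev/null
python3 tm.py 20 2>/dev/null;python3 go.py .5382 .3488 .102 -85.5
```

```text
20 top [(0, 0, 1.0), (-2, 13, 0.44), (-10, -12, 0.55), (-25, 25, 0.19)]
20 scene [(0, 0, 1.0), (-10, -24, 0.3), (10, -6, 0.27), (-4, 15, 0.29)]
t 69.9 at [0.5385 0.3483 0.2582] [ 1.7998e+02 -1.0000e-02 -8.5460e+01] open 0.0876 gf 0.0 F [-0.2  0.2  0.3]
shift now-axes [-0.005  0.002  1.562] turn [ 0. -0.  0.] shift target-axes [-0.005  0.002  1.562]
```

```bash

python3 -m creep '[{"grip":0,"delta_pos":[0,0,0.15],"rotation":[0,0,0]},{"grip":0,"delta_pos":[0,0,0.35],"rotation":[0,0,0]},{"grip":0,"delta_pos":[0,0,0.55],"rotation":[0,0,0]},{"grip":0,"delta_pos":[0,0,0.75],"rotation":[0,0,0]},{"grip":0,"delta_pos":[0,0,0.95],"rotation":[0,0,0]}]' >/dev/null
python3 -m creep '[{"grip":0,"delta_pos":[0,0,0.2],"rotation":[0,0,0]},{"grip":0,"delta_pos":[0,0,0.4],"rotation":[0,0,0]},{"grip":0,"delta_pos":[0,0,0.55],"rotation":[0,0,0]},{"grip":0,"delta_pos":[0,0,0.61],"rotation":[0,0,0]},{"grip":0,"delta_pos":[0,0,0.61],"rotation":[0,0,0]}]'
python3 -m creep '[{"grip":0.35,"delta_pos":[0,0,0],"rotation":[0,0,0]},{"grip":0.5,"delta_pos":[0,0,0],"rotation":[0,0,0]},{"grip":0.6,"delta_pos":[0,0,0],"rotation":[0,0,0]},{"grip":0.7,"delta_pos":[0,0,0],"rotation":[0,0,0]},{"grip":0.8,"delta_pos":[0,0,0],"rotation":[0,0,0]}]' >/dev/null
python3 -m creep '[{"grip":1,"delta_pos":[0,0,0],"rotation":[0,0,0]},{"grip":1,"delta_pos":[0,0,0],"rotation":[0,0,0]},{"grip":1,"delta_pos":[0,0,0],"rotation":[0,0,0]},{"grip":1,"delta_pos":[0,0,0],"rotation":[0,0,0]},{"grip":1,"delta_pos":[0,0,0],"rotation":[0,0,0]}]'
python3 -m creep '[{"grip":1,"delta_pos":[0,0,-0.1],"rotation":[0,0,0]},{"grip":1,"delta_pos":[0,0,-0.25],"rotation":[0,0,0]},{"grip":1,"delta_pos":[0,0,-0.45],"rotation":[0,0,0]},{"grip":1,"delta_pos":[0,0,-0.7],"rotation":[0,0,0]},{"grip":1,"delta_pos":[0,0,-0.95],"rotation":[0,0,0]}]' >/dev/null
python3 -m creep '[{"grip":1,"delta_pos":[0,0,-0.2],"rotation":[0,0,0]},{"grip":1,"delta_pos":[0,0,-0.4],"rotation":[0,0,0]},{"grip":1,"delta_pos":[0,0,-0.6],"rotation":[0,0,0]},{"grip":1,"delta_pos":[0,0,-0.63],"rotation":[0,0,0]},{"grip":1,"delta_pos":[0,0,-0.63],"rotation":[0,0,0]}]'
python3 go.py .5195 -.360 .26 -85.5
```

```text
clock: 70.9
tool_pos: [0.5384, 0.3478, 0.1019]
orientation: [180.0, -0.0, -85.5]
force: [-0.1, -0.3, 0.3]
opening: 0.0875
gripper_force: 0.0
clock: 71.9
tool_pos: [0.5386, 0.3485, 0.1022]
orientation: [-180.0, -0.0, -85.5]
force: [0.5, -0.2, 0.2]
opening: 0.0234
gripper_force: 30.0
clock: 72.9
tool_pos: [0.5384, 0.3485, 0.2605]
orientation: [-180.0, 0.1, -85.5]
force: [-0.2, 1.0, -3.8]
opening: 0.0233
gripper_force: 30.0
t 72.9 at [0.5384 0.3485 0.2605] [-1.7999e+02  5.0000e-02 -8.5460e+01] open 0.0233 gf 30.0 F [-0.2  1.  -3.8]
shift now-axes [ 7.048e+00  7.490e-01 -1.000e-03] turn [-0.     0.001  0.   ] shift target-axes [7.048e+00 7.440e-01 5.000e-03]
```

```bash

for i in 1 2 3 4 5 6 7 8; do python3 -m creep '[{"grip":1,"delta_pos":[0.17,0.02,0],"rotation":[0,0,0]},{"grip":1,"delta_pos":[0.35,0.04,0],"rotation":[0,0,0]},{"grip":1,"delta_pos":[0.53,0.06,0],"rotation":[0,0,0]},{"grip":1,"delta_pos":[0.71,0.08,0],"rotation":[0,0,0]},{"grip":1,"delta_pos":[0.881,0.0935,0],"rotation":[0,0,0]}]' >/dev/null; done
python3 -m creep '[{"grip":1,"delta_pos":[0,0,0],"rotation":[0,0,0]},{"grip":1,"delta_pos":[0,0,0],"rotation":[0,0,0]}]'
python3 -m creep '[{"grip":1,"delta_pos":[0,0,0.1],"rotation":[0,0,0]},{"grip":1,"delta_pos":[0,0,0.25],"rotation":[0,0,0]},{"grip":1,"delta_pos":[0,0,0.4],"rotation":[0,0,0]},{"grip":1,"delta_pos":[0,0,0.55],"rotation":[0,0,0]},{"grip":1,"delta_pos":[0,0,0.7],"rotation":[0,0,0]}]' >/dev/null
python3 -m creep '[{"grip":1,"delta_pos":[0,0,0.15],"rotation":[0,0,0]},{"grip":1,"delta_pos":[0,0,0.3],"rotation":[0,0,0]},{"grip":1,"delta_pos":[0,0,0.45],"rotation":[0,0,0]},{"grip":1,"delta_pos":[0,0,0.6],"rotation":[0,0,0]},{"grip":1,"delta_pos":[0,0,0.7],"rotation":[0,0,0]}]'
python3 -m creep '[{"grip":1,"delta_pos":[0,0,0.03],"rotation":[0,0,0]},{"grip":1,"delta_pos":[0,0,0.05],"rotation":[0,0,0]},{"grip":1,"delta_pos":[0,0,0.07],"rotation":[0,0,0]},{"grip":1,"delta_pos":[0,0,0.08],"rotation":[0,0,0]},{"grip":1,"delta_pos":[0,0,0.08],"rotation":[0,0,0]}]'
```

```text
clock: 77.1
tool_pos: [0.5195, -0.3607, 0.2598]
orientation: [180.0, 0.0, -85.5]
force: [0.1, 0.1, -2.6]
opening: 0.0231
gripper_force: 30.0
clock: 78.1
tool_pos: [0.5193, -0.3591, 0.1186]
orientation: [179.9, 0.1, -85.4]
force: [-0.8, 0.3, -4.0]
opening: 0.0232
gripper_force: 30.0
clock: 78.6
tool_pos: [0.52, -0.3601, 0.1126]
orientation: [-180.0, -0.0, -85.5]
force: [0.5, 0.2, -3.2]
opening: 0.0233
gripper_force: 30.0
```

```bash

python3 -m creep '[{"grip":1,"delta_pos":[0,0,0.005],"rotation":[0,0,0]},{"grip":1,"delta_pos":[0,0,0.01],"rotation":[0,0,0]},{"grip":1,"delta_pos":[0,0,0.015],"rotation":[0,0,0]},{"grip":1,"delta_pos":[0,0,0.02],"rotation":[0,0,0]},{"grip":1,"delta_pos":[0,0,0.02],"rotation":[0,0,0]}]'
python3 -m creep '[{"grip":1,"delta_pos":[0,0,0.005],"rotation":[0,0,0]},{"grip":1,"delta_pos":[0,0,0.005],"rotation":[0,0,0]},{"grip":1,"delta_pos":[0,0,0.005],"rotation":[0,0,0]}]'
```

```text
clock: 79.1
tool_pos: [0.5199, -0.3601, 0.1102]
orientation: [180.0, -0.0, -85.5]
force: [-0.2, -0.2, -3.2]
opening: 0.0232
gripper_force: 30.0
clock: 79.4
tool_pos: [0.52, -0.3601, 0.1102]
orientation: [-180.0, -0.0, -85.4]
force: [-1.8, 1.5, 2.0]
opening: 0.0237
gripper_force: 30.0
```

```bash

python3 -m creep '[{"grip":0.6,"delta_pos":[0,0,0],"rotation":[0,0,0]},{"grip":0.4,"delta_pos":[0,0,0],"rotation":[0,0,0]},{"grip":0.2,"delta_pos":[0,0,0],"rotation":[0,0,0]},{"grip":0,"delta_pos":[0,0,0],"rotation":[0,0,0]},{"grip":0,"delta_pos":[0,0,0],"rotation":[0,0,0]}]'
python3 -m creep '[{"grip":0,"delta_pos":[0,0,0],"rotation":[0,0,0]},{"grip":0,"delta_pos":[0,0,-0.1],"rotation":[0,0,0]},{"grip":0,"delta_pos":[0,0,-0.3],"rotation":[0,0,0]},{"grip":0,"delta_pos":[0,0,-0.5],"rotation":[0,0,0]},{"grip":0,"delta_pos":[0,0,-0.75],"rotation":[0,0,0]}]' >/dev/null
python3 -m creep '[{"grip":0,"delta_pos":[0,0,-0.25],"rotation":[0,0,0]},{"grip":0,"delta_pos":[0,0,-0.5],"rotation":[0,0,0]},{"grip":0,"delta_pos":[0,0,-0.74],"rotation":[0,0,0]},{"grip":0,"delta_pos":[0,0,-0.74],"rotation":[0,0,0]},{"grip":0,"delta_pos":[0,0,-0.74],"rotation":[0,0,0]}]' >/dev/null
for i in 1 2 3 4; do python3 -m creep '[{"grip":0,"delta_pos":[-0.2,0.0,0],"rotation":[0,0,0]},{"grip":0,"delta_pos":[-0.4,0.0,0],"rotation":[0,0,0]},{"grip":0,"delta_pos":[-0.6,0.0,0],"rotation":[0,0,0]},{"grip":0,"delta_pos":[-0.8,0,0],"rotation":[0,0,0]},{"grip":0,"delta_pos":[-1,0,0],"rotation":[0,0,0]}]' >/dev/null; done
python3 -m creep '[{"grip":0,"delta_pos":[0,0,0],"rotation":[0,0,0]},{"grip":0,"delta_pos":[0,0,0],"rotation":[0,0,0]},{"grip":0,"delta_pos":[0,0,0],"rotation":[0,0,0]}]'
python3 - <<'E'
from h import *
a=[cv2.resize(np.clip((snap(n,n+"F")/255.)**.7*255,0,255).astype(np.uint8),(480,300),interpolation=cv2.INTER_AREA) for n in("top","scene")]
cv2.imwrite("pics/final.png",np.vstack(a))
E
```

```text
clock: 79.9
tool_pos: [0.5199, -0.36, 0.1097]
orientation: [-180.0, -0.0, -85.5]
force: [-0.7, 1.0, 0.4]
opening: 0.0579
gripper_force: 0.0
clock: 83.2
tool_pos: [0.488, 0.0382, 0.2584]
orientation: [180.0, -0.0, -85.5]
force: [0.3, 0.6, -0.2]
opening: 0.0874
gripper_force: 0.0
```

View pics/final.png

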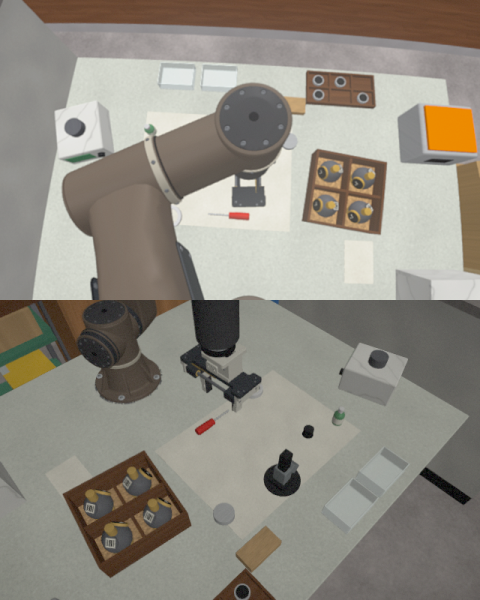

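All four clocks stand upright, one in each well. The scanner is upright on its pad at about (283,470) in the picture, and the bystanders look undisturbed.

```bash
python3 -c "
from plant import ctrl
print(ctrl.close_job())"
```

```text
the job is handed in; nothing more can be done
None
```

The job is handed in: I held the scanner about 2.5 s on each of the four tickets from left to right (the robot gives no read confirmation), stood it back on its pad, then lowered each clock upright into its own well; clock4 was knocked aside partway, so I re-measured it before scanning, and the final picture shows nothing else visibly moved, though the arm hid part of it.

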